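# Check-weigh a tin on the sprung hook scale

## Task

Weigh the lidded tin: pick it up by its wooden grip, hang its wire bail in the bottom of the scale's hook and lower it gently until the spring carries all of its weight, so that the hook hardly moves when you let go; let it hang free and still for a good second. Then lift it off just as gently, never jerking or overloading the scale, and stand it upright, wholly on the wooden board. Keep the tin upright, do not drop it, and leave the two glass tumblers where they are.

Things in the scene. Friction and masses are not known exactly. Their poses are not given: they have to be found in the camera images.
- tin: Round closed metal tin, loose, 60 mm in diameter (63 at the lid), 58 mm high; it weighs 100 to 500 g, not known beforehand. Over the lid stands a stiff wire bail with a wooden grip on its peak. The window under the bail, between lid and wire, is open along the tin's x axis. Origin: centre of the underside; z up. Half a turn about z makes no difference.
- tin_eye (a point): Underside of the bail's peak, on the tin's axis, 108 mm above its underside (50 above the lid): the point that rests in the hook. Axes as the tin's. The bail is 6 mm dark wire in the y-z plane: upright legs at y = -26 and +26 mm to 92 mm above the tin's underside, then rising like a roof to the peak.
- tin_grip (a point): Middle of the wooden grip, on the tin's axis, 143 mm above its underside. The grip is 20 mm along x, 28 mm along y, and stands from 116 to 160 mm above the underside. Axes as the tin's.
- scale: Bench hook scale, fixed: grey housing 80 x 84 mm on a 112 x 104 mm base, 112 mm high with its bushing. A sprung gooseneck rod, 8 mm thick, stands out of its top; its arm (upper side 213 mm above the table) runs along the scale's -x, towards the robot, and ends in an upturned hook, the scale's highest point. Origin: centre of the base's underside; z up.
- hook_seat (a point): Lowest point of the hook's upper side, 95 mm from the scale's axis along its -x, 208 mm above the table with no load; it sinks with the hook. Axes as the scale's. The upturned tip stands 18 mm farther out along -x and its top is 15 mm higher than this point; behind the seat the arm rises 5 mm. The bar is 8 mm thick.
- hook (a joint): How far the hook has sunk, in m: 0 with no load, stop at 0.075. The spring is soft and lightly damped: after the first 0.1 N it sinks 12.5 mm for each newton (80 N/m), and swings for one to two seconds when disturbed.
- board: Flat wooden board with darker end strips, fixed, lying on the table, 178 mm along its y axis, 102 mm along its x axis, top 12 mm above the table. Origin: centre of the underside; z up.
- tumbler_clear: Clear glass tumbler, loose, 56 mm in diameter, 70 mm high, a bystander. Origin: centre of the underside.
- tumbler_amber: Amber glass tumbler, loose, 62 mm in diameter, 82 mm high, a bystander. Origin: centre of the underside.
Things that resemble listed ones, but are neither listed nor needed, are in the scene too. What is shaped like the tin but blue or orange is not meant.

How it is judged:
By the outcome, as a careful person would: the job done as asked, in the order asked, and still so for the second after the job is handed in, with the robot touching nothing.
It also fails if it takes over 67 s, if anything falls off the work surface, if the arm or the gripper's body presses on something with over 40 N, if the wrist force passes 120 N, or if a joint passes its speed limit or range.

## Robot

A 6-joint arm with a two-finger parallel gripper is mounted at the origin on a cart in front of the work surface, level with it; the furniture and walls round the work are solid. World frame = base frame: x ahead of the robot, y to its left, z up, the work surface at z = 0. Lengths are in m, angles in rad, forces in N, time in s.
With the tool pointing down it reaches from about 0.375 to 0.9 m from the base axis. Payload 3.1 kg.
Tool frame: the origin (TCP) lies on the centre line of the jaws, within the pads' length; the fingertips stand 25 mm ahead of it and the grasp point (between the pads) lies 6 mm ahead of it; x points along the fingers, y is the direction in which the jaws open and shut, and the axes are right-handed (so a half turn about x gives the same grasp; the last joint's range is limited). The gripper opens to 87 mm and grips with 3 to 60 N. Pads are 19 mm wide; open, the fingers measure 117 mm over their backs; the gripper's body (75 mm by 190 mm) begins 51 mm behind the grasp point.
Start: joints at [1.159, 0.527, 1.433, -0, 1.181, -0.178], TCP at [0.144, 0.608, 0.248] pointing down, gripper open.
Joint ranges: [-3.08, 3.08], [-0.75, 2.2], [0.22, 2.44], [-1.43, 4.57], [0, 2.65], [-2.85, 2.85]. Speed limits (rad/s): [2.79, 2.79, 3.14, 3.14, 3.14, 3.14].

## Interface

Orientations are given as a unit quaternion [x, y, z, w].
In Python, from rig import robot gives the robot as it stands. The module is installed in compiled form; this text tells all that it offers.
- The arm moves only by the tool move_arm, never from a script. Its argument "commands" is a list of rows, each a list of 5 numbers: the gripper's target within -1 to 1 (shut at 1, half-way at 0, fully open at -1), then the shift along the tool's x, y, z in mm, then the turn about the tool's x in degrees. A call has 1 to 8 rows; each row is the pose to reach, as a shift and turn from the pose commanded when the call began, along the tool's axes at that moment; what a row does not reach only later rows make up. A row lasts 1/12 s, in which the tool goes at most 41.7 mm and 7.16 degrees, less where a joint would pass 70% of its speed; a pose out of reach is approached as far as the arm can. A call with a gripper value outside its range is refused whole. The fingers move at their own pace and stop on an object; "newtons" is the grip in N (left out, the last holds). Time passes only in rows, so rows that repeat a pose let the fingers close. It gives the time, the measured TCP pose, the force and the opening at its end, in the units of the state.
- robot.get_obs(): the state, without advancing time (a new reading comes with each control period).
- robot.camera(name): name is "side" or "top" or "wrist"; returns a dict with "image" (384x512x3 uint8, red, green, blue), "fx", "fy", "cx", "cy" (pixels), "distortion" ([k1, k2, p1, p2, k3] as OpenCV has them; the pictures are not rectified), "xyz" and "rotation" of the camera in the world; the wrist camera has in their place "tool_from_camera" (4x4, takes a point from camera to tool coordinates, whose origin is the TCP and whose axes are the tool frame's). Camera axes: x right, y down, z forward; pixel columns grow to the right and rows downward; lengths in m; the calibration is good to about 2 mm. A picture is of the moment at which its call begins: read the wrist's pose just before it. There is no depth.
- robot.hand_in(): hands the job in, once; it reports no verdict.
Trained networks look in a picture, given as the dict that the camera call returned (one of the last four; its "shot" number tells which), for a name from the list of things; names that differ only in an ending like _2 or _b are one class to them, and where a whole thing is asked for, a point or a joint stands for the part that bears it (a point fixed in the world has none). Each returns a list of dicts, best first, with "p" (0 to 1); they miss things now and then, are a little off and sometimes report something else, mostly with a low value. They report only what shows in the picture. A call takes as long as a camera call. They do not tell look-alikes from the thing itself.
- robot.regions_of(picture, name): "pixels" (384x512 bool, what is visible of it) and "bbox" ([left, top, right, bottom] in pixels, round what is visible of it).
The state is a dict: "time": time; "q": joint angles; "joint_velocities": joint speeds; "joint_torque": joint torques, N m; "position": TCP position; "tool_rot": TCP orientation; "ft_force": force on the tool from outside, world axes, zero at the start; "moment": the same for the moment, N m; "grip_width": finger opening in m.
Only numpy, scipy, OpenCV 4.12 (cv2) and the standard library are available. Lean on these libraries where they do the work, as an engineer would, in place of code of your own. Each camera call takes 0.05 s, during which the arm holds its last target.

## Working session

There is one attempt and no reset: what is moved stays moved. The work goes in short steps, Python scripts to look and compute and a tool call to move; the robot and the scene stay as the last step left them, time stands still between calls to the robot, and variables do not carry over. Pictures are saved under pics/ and viewed, and the job is handed in when it is done.

Besides the shell and the picture viewer there is one more tool, called after ">>>" as name(argument=value, ...) on one line, values as JSON. move_arm: Moves the arm, as the interface text tells. Its arguments: {"type":"object","properties":{"commands":{"type":"array","items":{"type":"array","items":{"type":"number"}}},"newtons":{"type":"number"}},"required":["commands"]}

```bash
mkdir -p pics; ls; cat > h.py <<'E'
from rig import robot
import numpy as np, cv2, pickle
def snap(n,tag):
    o=robot.get_obs(); c=robot.camera(n); c['obs']=o
    cv2.imwrite(f'pics/{tag}.png',cv2.cvtColor(c['image'],cv2.COLOR_RGB2BGR)); pickle.dump(c,open(f'pics/{tag}.pkl','wb')); return c
def crop(tag,out,x0,y0,x1,y1,s):
    im=cv2.imread(f'pics/{tag}.png')[y0:y1,x0:x1]; cv2.imwrite(f'pics/{out}.png',cv2.resize(im,None,fx=s,fy=s,interpolation=cv2.INTER_CUBIC))
E
python3 - <<'E'
from h import *
o=robot.get_obs()
for k in o: print(k,np.round(o[k],4))
for n in ['side','top']:
    c=snap(n,n+'0'); print(n,c['fx'],c['fy'],c['cx'],c['cy'],c['distortion'],c['xyz'],c['rotation'])
    for t in ['tin','scale','hook','board','tumbler_clear','tumbler_amber']:
        print(t,[(round(r['p'],2),r['bbox']) for r in robot.regions_of(c,t)][:5])
c=snap('wrist','wrist0'); print(c['tool_from_camera'],c['fx'])
E
```

```text
pics
time 0.0
q [ 1.1595  0.5284  1.4339  0.      1.1813 -0.1785]
joint_velocities [ 0.0002  0.0009  0.0005 -0.0001 -0.0007  0.0016]
joint_torque [-1.20000e-03 -4.40042e+01 -1.76590e+01  6.32000e-02  5.83000e-02
 -2.00000e-04]
position [0.1439 0.6075 0.2466]
tool_rot [ 0.0814  0.7025 -0.0828  0.7021]
ft_force [ 0.3997 -0.4563  0.446 ]
moment [0.0185 0.0041 0.0236]
grip_width 0.0868
side 392.5293865816229 392.5293865816229 259.27036173116005 190.75390833753124 [0.00246588 0.         0.         0.         0.        ] [ 0.53981426 -0.99998686  0.73314331] [ 0.87297281  0.02279745 -0.00449648 -0.48721508]
tin [(0.9, [194.0, 151.9, 215.0, 195.6]), (0.83, [206.0, 140.2, 223.2, 181.8]), (0.64, [228.2, 150.5, 246.5, 198.5])]
scale [(0.84, [276.5, 163.2, 334.5, 238.2])]
hook [(0.68, [278.0, 166.1, 316.4, 195.7])]
board [(0.91, [213.2, 229.3, 258.5, 270.6])]
tumbler_clear [(0.87, [273.5, 257.6, 293.9, 287.7]), (0.24, [234.2, 264.9, 262.6, 304.3])]
tumbler_amber [(0.76, [237.0, 263.5, 260.4, 304.1])]
top 409.4844618084266 409.4844618084266 257.51115909499345 192.65888186563288 [-0.07938636  0.          0.          0.          0.        ] [ 0.28969654 -0.03852812  1.29921451] [ 0.70864728 -0.69895097  0.06164595 -0.07406989]
tin [(0.64, [185.2, 221.7, 207.8, 236.6]), (0.62, [149.2, 251.5, 173.5, 270.0]), (0.62, [186.8, 253.2, 210.6, 273.1])]
scale []
hook [(0.64, [254.0, 133.4, 263.5, 173.3])]
board [(0.73, [272.0, 203.0, 331.6, 241.1])]
tumbler_clear [(0.68, [329.8, 171.5, 348.9, 189.5])]
tumbler_amber [(0.74, [345.8, 197.2, 367.2, 220.3])]
[[-7.23971199e-05 -2.73034846e-01  9.62004141e-01 -1.36999984e-01]
 [ 9.99999936e-01 -3.56131197e-04 -2.58201709e-05 -6.52346521e-04]
 [ 3.49649492e-04  9.62004078e-01  2.73034855e-01 -7.45288956e-02]
 [ 0.00000000e+00  0.00000000e+00  0.00000000e+00  1.00000000e+00]] 275.08771945516514
```

View pics/side0.png

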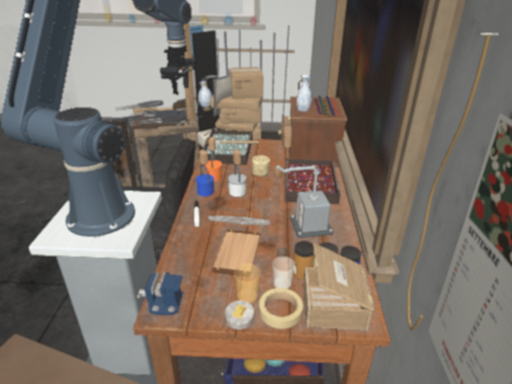

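View pics/top0.png

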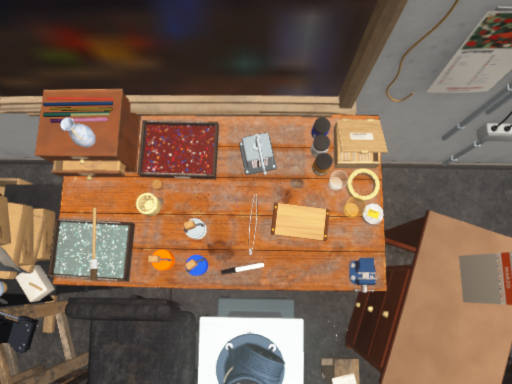

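View pics/wrist0.png

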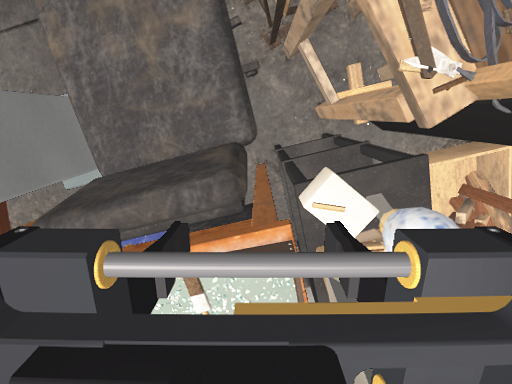

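```bash
python3 - <<'E'
from h import *
crop('side0','s0c',180,120,350,310,4)
crop('top0','t0c',130,110,380,290,3)
E
```

```text
(no output)
```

View pics/s0c.png

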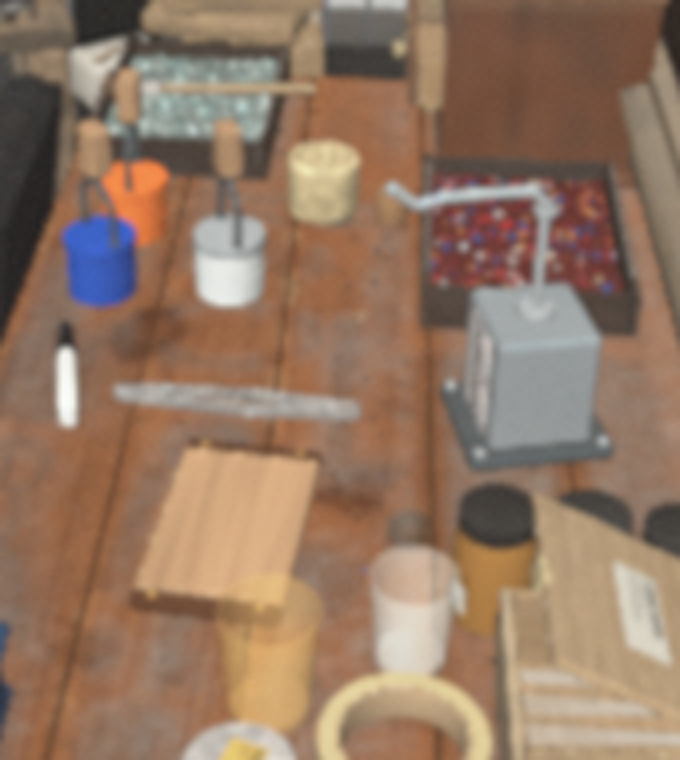

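View pics/t0c.png

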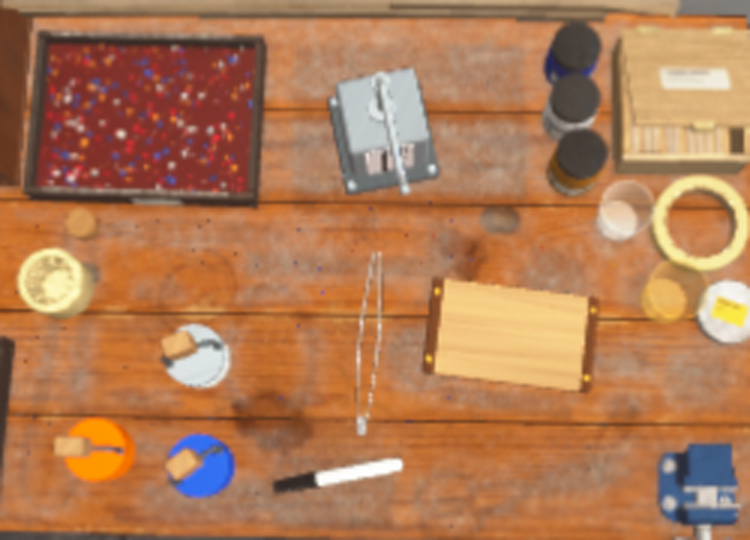

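Candidates for the tin, as side-image pixels: blue (205,183), orange (216,172) and silver/white (237,175). The silver one fits, since blue and orange are excluded. In the top image it is at about (197,228). I'll enlarge it next.

```bash
python3 - <<'E'
from h import *
crop('top0','t_tin',175,210,220,245,16)
crop('top0','t_sc',230,120,290,180,10)
crop('side0','s_tin',220,145,255,200,11)
crop('side0','s_sc',270,155,340,245,6)
crop('top0','t_bd',265,195,340,245,10)
E
```

```text
(no output)
```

View pics/t_tin.png

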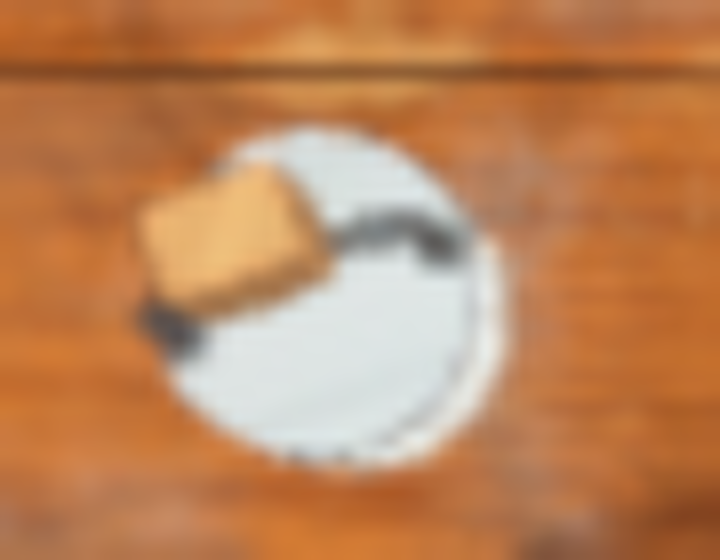

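View pics/t_sc.png

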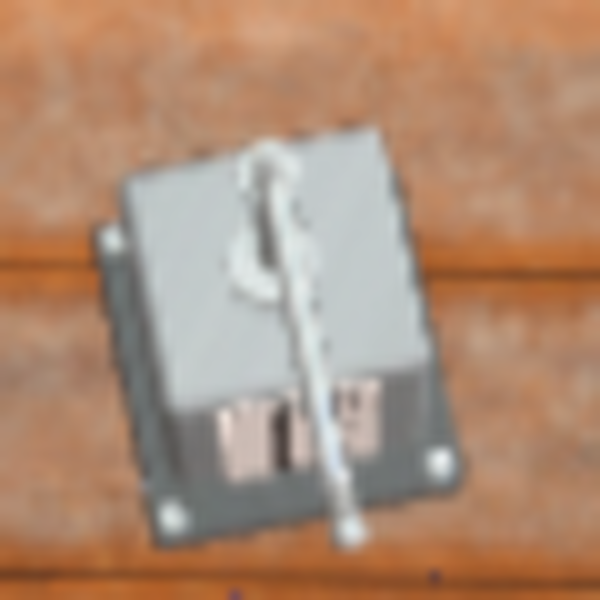

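View pics/s_tin.png

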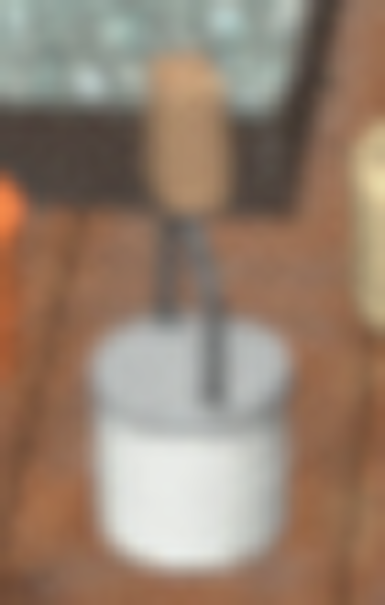

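View pics/s_sc.png

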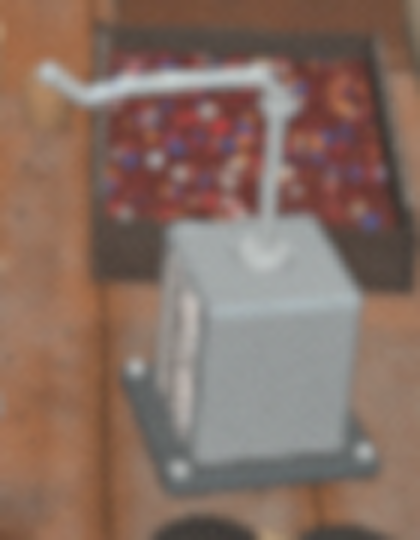

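View pics/t_bd.png

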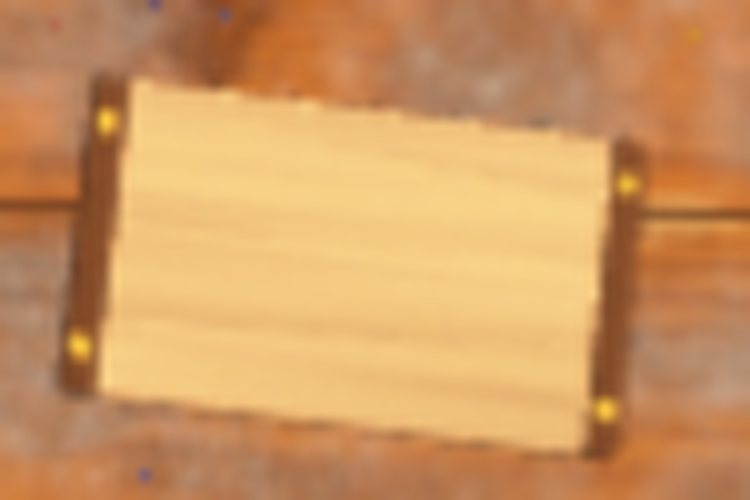

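```bash
cat >> h.py <<'E'
from scipy.spatial.transform import Rotation as R
from scipy.optimize import least_squares
def proj(c,P):
    P=np.atleast_2d(P)
    if 'tool_from_camera' in c:
        o=c['obs']; T=np.eye(4); T[:3,:3]=R.from_quat(o['tool_rot']).as_matrix(); T[:3,3]=o['position']
        M=T@c['tool_from_camera']; Rm=M[:3,:3]; t=M[:3,3]
    else: Rm=R.from_quat(c['rotation']).as_matrix(); t=np.array(c['xyz'])
    K=np.array([[c['fx'],0,c['cx']],[0,c['fy'],c['cy']],[0,0,1]])
    return cv2.projectPoints(((P-t)@Rm).reshape(-1,1,3),np.zeros(3),np.zeros(3),K,np.array(c['distortion'],float))[0].reshape(-1,2)
def cp(x,y,x0,y0,s): return np.array([(x+.5)/s-.5+x0,(y+.5)/s-.5+y0])
def fit(obs,x0):
    # obs: list (cam, local pts, px)
    def res(v,full=False):
        c,s=np.cos(v[2]),np.sin(v[2]); r=[]
        for cam,p,px in obs:
            p=np.array(p,float); w=[v[0]+c*p[0]-s*p[1],v[1]+s*p[0]+c*p[1],p[2]]
            r.append(proj(cam,w)[0]-px)
        return np.array(r) if full else np.ravel(r)
    f=least_squares(res,x0,loss='soft_l1'); return f.x,res(f.x,True)
def load(t): return pickle.load(open(f'pics/{t}.pkl','rb'))
E
python3 - <<'E'
from h import *
T=load('top0');S=load('side0')
t=lambda x,y:cp(x,y,175,210,16); s=lambda x,y:cp(x,y,220,145,11)
o=[(T,[0,0,.058],t(313,295)),(T,[0,26,.058],t(172,338)),(T,[0,-26,.058],t(440,250)),(T,[0,0,.16],t(222,235)),
(S,[0,0,.058],s(192,370)),(S,[0,26,.058],s(170,318)),(S,[0,-26,.058],s(213,402)),(S,[0,0,.16],s(188,60)),(S,[0,0,.116],s(190,212))]
o=[(c,[p[0],p[1]/1000,p[2]],x) for c,p,x in o]
v,r=fit(o,[.35,.15,.2]); print('tin',v,np.degrees(v[2])); print(r.round(1))
t=lambda x,y:cp(x,y,230,120,10); s=lambda x,y:cp(x,y,270,155,6)
o=[(T,[-.113,0,.223],t(350,533)),(S,[-.113,0,.223],s(50,70)),(T,[-.056,.052,.004],t(158,540)),(T,[-.056,-.052,.004],t(460,490)),(T,[.056,.052,.004],t(98,230)),
(S,[-.056,-.052,.004],s(170,485)),(S,[.056,-.052,.004],s(376,468)),(S,[-.056,.052,.004],s(124,382)),(T,[0,0,.209],t(268,178)),(S,[-.095,0,.208],s(92,95)),(S,[0,0,.112],s(264,245))]
v,r=fit(o,[.6,0,-.2]); print('scale',v,np.degrees(v[2])); print(r.round(1))
c,sn=np.cos(v[2]),np.sin(v[2]); print('seat',v[0]-.095*c,v[1]-.095*sn)
t=lambda x,y:cp(x,y,265,195,10)
o=[(T,[.051,.089,.012],t(97,75)),(T,[.051,-.089,.012],t(645,142)),(T,[-.051,.089,.012],t(65,392)),(T,[-.051,-.089,.012],t(612,455))]
v,r=fit(o,[.4,-.15,-.1]); print('board',v,np.degrees(v[2])); print(r.round(1))
def onz(c,px,z):
    return least_squares(lambda q: proj(c,[q[0],q[1],z])[0]-px,[.5,-.2]).x
print('clear',onz(T,cp(640,228-20,130,110,3)-0,.05),'amber',onz(T,cp(668,295,130,110,3),.02))
E
```

```text
tin [0.41962612 0.17713613 0.34367814] 19.691306754577678
[[ 0.  -0.2]
 [ 0.7 -0.2]
 [ 0.2 -0.1]
 [-0.4 -0.3]
 [-0.2 -1. ]
 [-0.   0.2]
 [-0.2 -0.2]
 [-0.3  0.6]
 [-0.3 -1.5]]
scale [ 0.66640225 -0.01156155  0.2183737 ] 12.51189156294082
[[-0.  -0.8]
 [-0.  -1. ]
 [-0.1  1.2]
 [ 1.  -0.2]
 [-0.7 -0. ]
 [-0.5  1.8]
 [ 1.2  1. ]
 [-1.1 -1.2]
 [-0.1 -2.5]
 [-1.  -0.9]
 [ 0.1  0.3]]
seat 0.5736583952305413 -0.032142559484211006
board [ 0.45039692 -0.1495169  -0.10623303] -6.0867041596773666
[[-0.4 -0.1]
 [ 0.4 -0.3]
 [-0.9 -0. ]
 [ 0.8  0.4]]
clear [ 0.57950087 -0.28145234] amber [ 0.49277875 -0.3146115 ]
```

```bash
cat >> h.py <<'E'
def plan(x,y,z,jaw_deg,verb=True):
    """shift in tool axes (mm) and turn (deg) to TCP x,y,z with tool y along jaw_deg (mod 180)"""
    o=robot.get_obs(); M=R.from_quat(o['tool_rot']).as_matrix()
    d=(np.array([x,y,z])-o['position'])
    cur=np.degrees(np.arctan2(M[1,1],M[0,1]))
    a=(jaw_deg-cur+90)%180-90   # world z turn
    # tool x down => turn about tool x = -a
    print('t',round(o['time'],2),'pos',o['position'].round(4),'jaw',round(cur,2),'toolx',M[:,0].round(4),'shift',(M.T@d*1000).round(1),'turn',round(-a,2),'q6',o['q'].round(2),'F',o['ft_force'].round(2),'w',round(o['grip_width'],4))
E
python3 - <<'E'
from h import *
plan(.4196,.1771,.25,109.7)
print(R.from_quat(robot.get_obs()['tool_rot']).as_matrix().round(3))
E
```

```text
t 0.75 pos [0.1442 0.6081 0.2476] jaw 76.66 toolx [ 1.e-04  1.e-04 -1.e+00] shift [  -2.4 -355.9  367.4] turn -33.04 q6 [ 1.16  0.53  1.43 -0.    1.18 -0.18] F [ 1.   -0.2  -0.09] w 0.0869
[[ 0.     0.231  0.973]
 [ 0.     0.973 -0.231]
 [-1.     0.     0.   ]]
```

>>> move_arm(commands=[[-1,-2,-41,42,-5],[-1,-2,-82,85,-10],[-1,-2,-120,125,-15],[-1,-2,-160,165,-20],[-1,-2,-200,205,-24],[-1,-2,-240,245,-28],[-1,-2,-275,285,-31],[-1,-2,-310,320,-33]])

```text
time: 1.42
position: [0.3242, 0.3255, 0.2499]
tool_rot: [-0.122, 0.696, 0.122, 0.697]
ft_force: [1.0, 0.5, 0.2]
grip_width: 0.0873
```

```bash
python3 - <<'E'
from h import *
plan(.4196,.1771,.25,109.7)
E
```

```text
t 1.42 pos [0.3242 0.3255 0.2499] jaw 109.83 toolx [ 1.e-03  5.e-04 -1.e+00] shift [-1.00e-01 -1.72e+02  3.94e+01] turn 0.13 q6 [ 0.54  0.3   1.83 -0.    1.01 -1.37] F [0.96 0.46 0.21] w 0.0873
```

>>> move_arm(commands=[[-1,0,0,0,0],[-1,0,0,0,0]])

```text
time: 1.58
position: [0.3249, 0.3256, 0.2498]
tool_rot: [-0.118, 0.697, 0.119, 0.697]
ft_force: [0.1, 0.7, -0.3]
grip_width: 0.0868
```

```bash
python3 - <<'E'
from h import *
plan(.4196,.1771,.25,109.7)
E
```

```text
t 1.58 pos [0.3249 0.3256 0.2498] jaw 109.32 toolx [ 4.e-04  5.e-04 -1.e+00] shift [  -0.2 -171.4   40.2] turn -0.38 q6 [ 0.54  0.3   1.83  0.    1.01 -1.37] F [ 0.09  0.67 -0.26] w 0.0868
```

>>> move_arm(commands=[[-1,0,-34,8,0],[-1,0,-68,16,0],[-1,0,-102,24,0],[-1,0,-136,32,0],[-1,0,-160,38,0],[-1,0,-171,40,0],[-1,0,-171,40,0]])

```text
time: 2.17
position: [0.4197, 0.1794, 0.2496]
tool_rot: [-0.12, 0.696, 0.12, 0.697]
ft_force: [-0.4, 0.2, 0.1]
grip_width: 0.0871
```

```bash
python3 - <<'E'
from h import *
plan(.4196,.1771,.25,109.7)
c=snap('wrist','w1')
P=[[.4196,.1771,z] for z in (.058,.16)]
print(proj(c,P))
E
```

```text
t 2.17 pos [0.4197 0.1794 0.2496] jaw 109.57 toolx [ 9.e-04  3.e-04 -1.e+00] shift [-0.4 -2.1 -0.9] turn -0.13 q6 [ 0.16  0.3   1.84  0.    1.   -1.75] F [-0.41  0.23  0.14] w 0.0871
[[255.65917652 178.2632417 ]
 [255.21265445 204.25409295]]
```

View pics/w1.png

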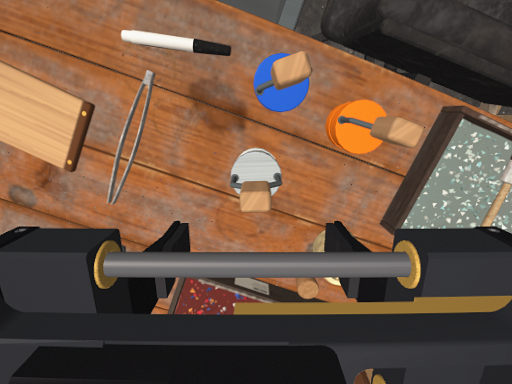

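```bash
python3 - <<'E'
from h import *
crop('w1','w1c',220,140,295,220,10)
E
```

```text
(no output)
```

View pics/w1c.png

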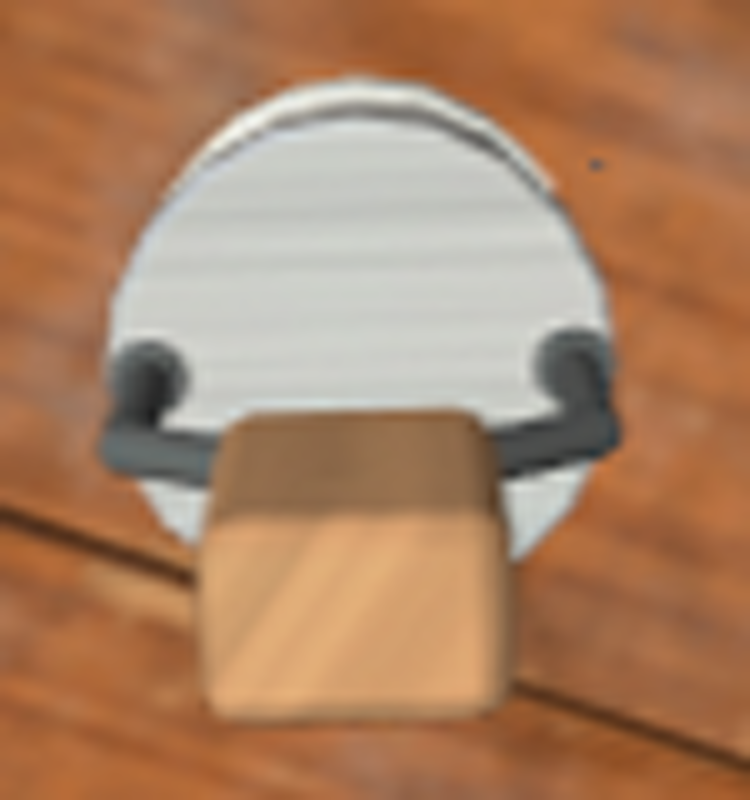

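```bash
python3 - <<'E'
from h import *
c=load('w1'); w=lambda x,y:cp(x,y,220,140,10)
o=[(c,[0,.026,.058],w(573,362)),(c,[0,-.026,.058],w(150,372)),(c,[0,0,.16],w(355,615)),(c,[0,.014,.16],w(507,615)),(c,[0,-.014,.16],w(203,615))]
for i in (0,):
    v,r=fit(o,[.42,.177,.34]); print(v,np.degrees(v[2])); print(r.round(1))
    o2=[(a,[-p[0],-p[1],p[2]],x) for a,p,x in o]
    v,r=fit(o2,[.42,.177,.34]); print(v,np.degrees(v[2])); print(r.round(1))
    plan(v[0],v[1],.149,90+np.degrees(v[2]))
E
```

```text
[0.41698559 0.17609565 0.35678387] 20.442210026812372
[[ 0.1 -0.1]
 [-0.3 -0.4]
 [ 0.1  0.1]
 [ 1.1 -0.1]
 [-0.9  0.4]]
[0.41701561 0.17603918 0.32487889] 18.61418906862702
[[-42.6  -0.1]
 [ 42.3  -0.4]
 [  0.    0.1]
 [-31.4  -0.1]
 [ 31.4   0.4]]
t 2.22 pos [0.4185 0.1803 0.2495] jaw 109.61 toolx [-5.e-04  8.e-04 -1.e+00] shift [100.5  -3.6  -2.7] turn 1.0 q6 [ 0.16  0.3   1.84  0.    1.01 -1.75] F [ 0.44 -0.96 -0.06] w 0.0871
```

>>> move_arm(commands=[[-1,0,-3.5,-2.5,-0.8],[-1,25,-3.5,-2.5,-0.8],[-1,50,-3.5,-2.5,-0.8],[-1,70,-3.5,-2.5,-0.8],[-1,85,-3.5,-2.5,-0.8],[-1,95,-3.5,-2.5,-0.8],[-1,100,-3.5,-2.5,-0.8],[-1,100,-3.5,-2.5,-0.8]])

```text
time: 2.88
position: [0.4158, 0.1764, 0.1487]
tool_rot: [-0.126, 0.697, 0.127, 0.695]
ft_force: [0.1, -0.5, 0.0]
grip_width: 0.0868
```

```bash
cat >> h.py <<'E'
def avg(n):
    F=[];J=[];P=[];Q=[]
    for i in range(n):
        c=robot.camera('side'); o=robot.get_obs(); F.append(o['ft_force']);J.append(o['joint_torque']);P.append(o['position']);Q.append(o['moment'])
    F,J,P,Q=map(np.array,(F,J,P,Q))
    print('F',F.mean(0).round(3),'sd',F.std(0).round(2),'J',J.mean(0).round(3),'sd',J.std(0).round(3),'P',P.mean(0).round(5),P.std(0).round(4),'M',Q.mean(0).round(3),'t',o['time'])
    cv2.imwrite('pics/last_side.png',cv2.cvtColor(c['image'],cv2.COLOR_RGB2BGR)); c['obs']=o; pickle.dump(c,open('pics/last_side.pkl','wb'))
E
python3 - <<'E'
from h import *
plan(.417,.176,.149,110.4)
avg(16)
snap('wrist','w2')
E
```

```text
t 2.88 pos [0.4158 0.1764 0.1487] jaw 110.6 toolx [-2.9e-03 -2.0e-04 -1.0e+00] shift [-0.3 -0.8  1. ] turn 0.2 q6 [ 0.15  0.47  1.95  0.    0.72 -1.78] F [ 0.07 -0.45  0.02] w 0.0868
F [-0.127 -0.005  0.208] sd [0.45 0.45 0.52] J [ 4.2000e-02 -3.3031e+01 -9.5730e+00 -3.2000e-02  6.9000e-02  0.0000e+00] sd [0.031 0.222 0.094 0.001 0.006 0.   ] P [0.41751 0.17563 0.14988] [0.0003 0.0003 0.0003] M [0.054 0.031 0.003] t 3.6833
```

View pics/w2.png

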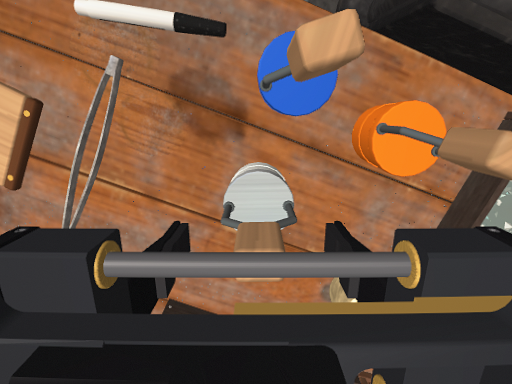

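The silver tin's grip at (258,250) is centred between the fingers at (175,250) and (340,250), and its legs are level. I'll close on it.

>>> move_arm(commands=[[0,0,0,0,0],[0.4,0,0,0,0],[1,0,0,0,0],[1,0,0,0,0],[1,0,0,0,0],[1,0,0,0,0],[1,0,0,0,0],[1,0,0,0,0]], newtons=25)

```text
time: 4.4
position: [0.4174, 0.1754, 0.1495]
tool_rot: [-0.126, 0.696, 0.126, 0.696]
ft_force: [-0.2, -1.2, -0.3]
grip_width: 0.0418
```

>>> move_arm(commands=[[1,-3,0,0,0],[1,-8,0,0,0],[1,-16,0,0,0],[1,-26,0,0,0],[1,-38,0,0,0],[1,-46,0,0,0],[1,-50,0,0,0],[1,-50,0,0,0]])

```text
time: 5.07
position: [0.4179, 0.1755, 0.2005]
tool_rot: [-0.126, 0.695, 0.126, 0.697]
ft_force: [0.2, 0.6, -3.8]
grip_width: 0.0279
```

```bash
python3 - <<'E'
from h import *
plan(.417,.176,.2,110.4)
avg(20)
snap('wrist','w3')
E
```

```text
t 5.07 pos [0.4179 0.1755 0.2005] jaw 110.47 toolx [ 2.3e-03  3.0e-04 -1.0e+00] shift [ 0.5  0.8 -0.7] turn 0.07 q6 [ 0.15  0.37  1.9   0.    0.86 -1.78] F [ 0.17  0.55 -3.77] w 0.0279
F [ 0.252  0.05  -3.267] sd [0.51 0.5  0.4 ] J [ 5.0000e-03 -3.3071e+01 -1.3139e+01 -3.7000e-02  6.2000e-02 -0.0000e+00] sd [0.008 0.157 0.085 0.    0.011 0.   ] P [0.41726 0.17539 0.19935] [0.0002 0.     0.0002] M [ 0.034  0.031 -0.006] t 6.0667
```

View pics/w3.png

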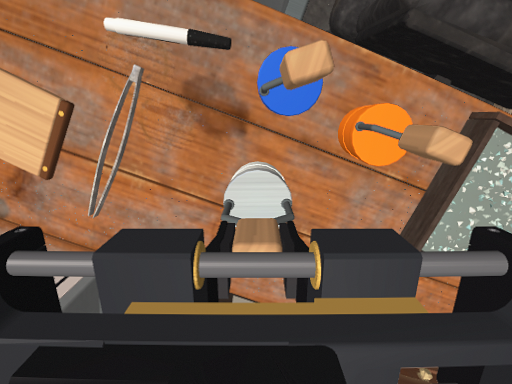

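```bash
python3 - <<'E'
from h import *
crop('w3','w3c',215,155,305,255,8)
crop('w2','w2c',215,155,305,255,8)
a=cv2.imread('pics/w2c.png');b=cv2.imread('pics/w3c.png')
cv2.imwrite('pics/cmp.png',cv2.resize(np.hstack([a,b]),(800,444)))
crop('last_side','lsc',215,130,265,200,8)
E
```

```text
(no output)
```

View pics/cmp.png

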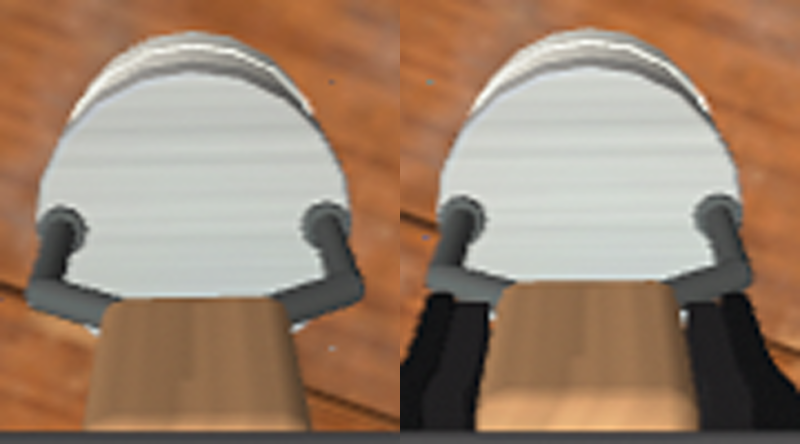

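View pics/w3c.png

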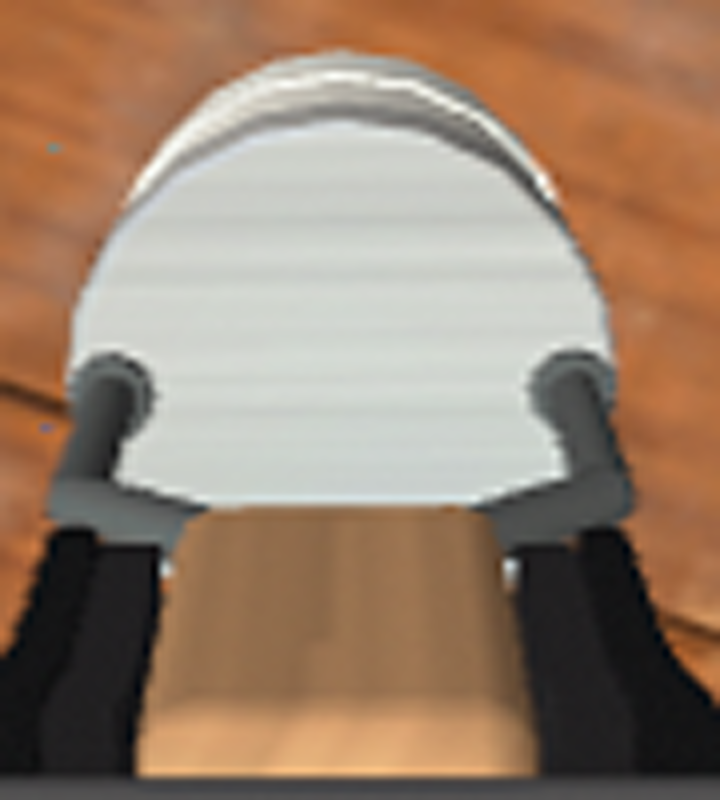

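View pics/lsc.png

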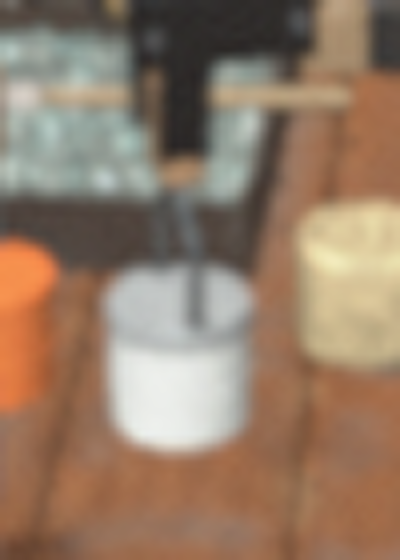

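```bash
cat >> h.py <<'E'
def fit4(obs,x0,lim=None):
    def res(v,full=False):
        c,s=np.cos(v[2]),np.sin(v[2]); r=[]
        for cam,p,px in obs:
            w=[v[0]+c*p[0]-s*p[1],v[1]+s*p[0]+c*p[1],p[2]+v[3]]
            r.append(proj(cam,w)[0]-px)
        return np.array(r) if full else np.ravel(r)
    f=least_squares(res,x0); return f.x,res(f.x,True)
E
python3 - <<'E'
from h import *
for t,f,P in (('w2',8/1.8,[(60,232),(325,228),(35,285),(360,282)]),('w3',8,[(112,388),(572,386),(75,480),(608,478)])):
    c=load(t)
    if t=='w3': c['obs']['position']=np.array([.41726,.17539,.19935])
    else: c['obs']['position']=np.array([.41751,.17563,.14988])
    c['obs']['tool_rot']=R.from_matrix(np.array([[0,np.cos(1.927),np.sin(1.927)],[0,np.sin(1.927),-np.cos(1.927)],[-1,0,0]])).as_quat()
    w=lambda p:cp(p[0],p[1],215,155,f)
    o=[(c,[0,-.026,.058],w(P[0])),(c,[0,.026,.058],w(P[1])),(c,[0,-.026,.092],w(P[2])),(c,[0,.026,.092],w(P[3]))]
    v,r=fit4(o,[.417,.176,.35,.0]); print(t,v.round(4)); print(r.round(2))
    v,r=fit4(o[:2],[.417,.176,.35,.0]); print(t,v.round(4))
S=load('last_side'); s=lambda x,y:cp(x,y,215,130,8)
o=[(S,[0,0,.058],s(178,307)),(S,[0,.026,.058],s(162,268)),(S,[0,-.026,.058],s(197,323)),(S,[0,0,0.0],s(180,414))]
v,r=fit4(o,[.417,.176,.35,.04]); print('side',v.round(4),r.round(2))
E
```

```text
w2 [0.4157 0.1756 0.3681 0.0066]
[[-0.3  -1.44]
 [ 1.22 -1.26]
 [ 0.64  1.24]
 [-1.43  1.09]]
w2 [0.4187 0.1763 0.3716 0.0013]
w3 [0.4179 0.1753 0.36   0.0409]
[[-0.04 -0.86]
 [-0.11 -0.84]
 [ 0.33  0.75]
 [-0.2   0.74]]
w3 [0.4184 0.1756 0.3603 0.0414]
side [0.4181 0.2007 0.388  0.0277] [[ 0.08 -1.  ]
 [-0.07  0.56]
 [-0.09  0.42]
 [ 0.08  0.03]]
```

```bash
python3 - <<'E'
from h import *
plan(.66,-.013,.42,102.5)
E
```

```text
t 6.12 pos [0.4174 0.1754 0.1996] jaw 110.46 toolx [ 1.e-04  0.e+00 -1.e+00] shift [-220.4 -261.3  161.4] turn 7.96 q6 [ 0.15  0.38  1.9   0.    0.86 -1.78] F [-0.21 -0.79 -3.13] w 0.0279
```

>>> move_arm(commands=[[1,-8,0,0,1],[1,-30,0,0,2],[1,-60,-10,5,3],[1,-95,-25,12,4],[1,-130,-45,25,5],[1,-160,-70,40,6],[1,-185,-95,57,7],[1,-205,-120,74,8]])

```text
time: 6.78
position: [0.5296, 0.0881, 0.4082]
tool_rot: [-0.076, 0.701, 0.076, 0.705]
ft_force: [1.3, 0.2, -3.4]
grip_width: 0.0275
```

```bash
python3 - <<'E'
from h import *
plan(.66,-.013,.42,102.5)
E
```

```text
t 6.78 pos [0.5296 0.0881 0.4082] jaw 102.39 toolx [ 4.4e-03 -1.0e-04 -1.0e+00] shift [ -11.2 -126.7  105.7] turn -0.11 q6 [-0.04  0.25  1.42  0.    1.46 -1.83] F [ 1.35  0.21 -3.41] w 0.0275
```

>>> move_arm(commands=[[1,-6,-25,21,0],[1,-12,-52,42,0],[1,-12,-80,65,0],[1,-12,-100,84,0],[1,-12,-115,96,0],[1,-12,-123,103,0],[1,-12,-127,106,0],[1,-12,-127,106,0]])

```text
time: 7.45
position: [0.6595, -0.0126, 0.4161]
tool_rot: [-0.076, 0.703, 0.077, 0.702]
ft_force: [0.4, 0.4, -4.0]
grip_width: 0.0279
```

```bash
python3 - <<'E'
from h import *
plan(.66,-.013,.42,102.5)
avg(3)
c=snap('wrist','w4')
print(proj(c,[[.5737,-.032,.208],[.556,-.036,.223]]))
E
```

```text
t 7.45 pos [ 0.6595 -0.0126  0.4161] jaw 102.41 toolx [-1.4e-03  3.0e-04 -1.0e+00] shift [-3.9 -0.5  0.4] turn -0.09 q6 [-0.19  0.45  1.1   0.    1.59 -1.98] F [ 0.36  0.4  -3.98] w 0.0279
F [-0.476  0.5   -3.386] sd [0.56 0.65 0.2 ] J [-5.8500e-01 -4.6154e+01 -2.3350e+01 -1.1600e-01 -1.0000e-02 -3.0000e-03] sd [0.139 0.058 0.108 0.025 0.04  0.004] P [ 0.65863 -0.01139  0.41658] [0.0002 0.0003 0.0002] M [0.009 0.075 0.015] t 7.6
[[255.507117   105.04118709]
 [255.3763477   87.81548451]]
```

View pics/w4.png

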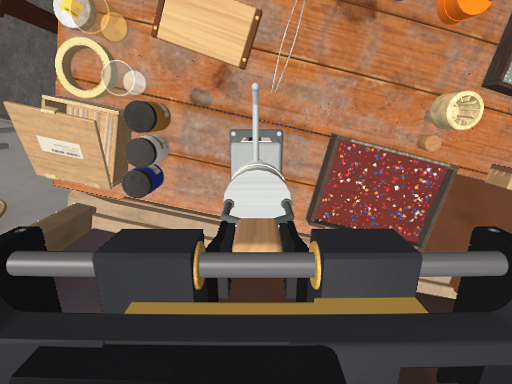

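```bash
python3 - <<'E'
from h import *
crop('w4','w4c',220,75,300,170,8)
E
```

```text
(no output)
```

View pics/w4c.png

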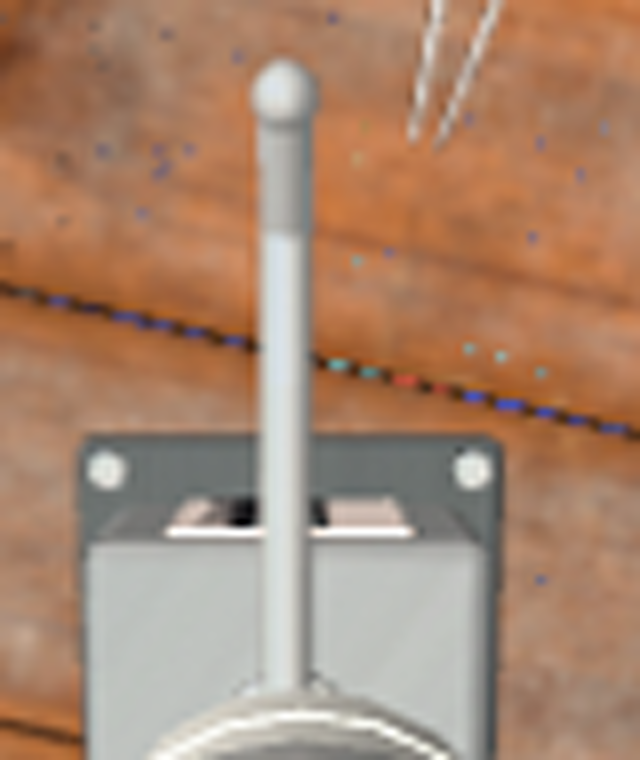

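```bash
python3 - <<'E'
from h import *
c=load('w4'); w=lambda x,y:cp(x,y,220,75,8)
c['obs']['position']=np.array([.65863,-.01139,.41658])
a=np.radians(102.45); c['obs']['tool_rot']=R.from_matrix(np.array([[0,np.cos(a),np.sin(a)],[0,np.sin(a),-np.cos(a)],[-1,0,0]])).as_quat()
for name,hb in (('b10',.01),('b6',.006)):
    obs=[([-.113,0,.219],w(285,93),3,3),([-.05,0,.211],w(285,600),2,0),([-.056,.052,hb],w(502,437),1,1),([-.056,-.052,hb],w(80,437),1,1)]
    def res(v):
        C,s=np.cos(v[2]),np.sin(v[2]); r=[]
        for p,px,a1,a2 in obs:
            r+=list((proj(c,[v[0]+C*p[0]-s*p[1],v[1]+s*p[0]+C*p[1],p[2]])[0]-px)*[a1,a2])
        return r
    f=least_squares(res,[.666,-.0116,.218]); v=f.x
    print(name,v,np.degrees(v[2]),'seat',v[0]-.095*np.cos(v[2]),v[1]-.095*np.sin(v[2])); print(np.round(f.fun,1))
# tip only
q=least_squares(lambda q: proj(c,[q[0],q[1],.219])[0]-w(285,93),[.55,-.03]).x; print('tip ball',q, 'seat', q+.018*np.array([np.cos(.2175),np.sin(.2175)]))
E
```

```text
b10 [ 0.66475283 -0.01278817  0.21579449] 12.364113799472433 seat 0.5719562043884829 -0.03312990357239747
[-0.   0.2  0.1 -0.   0.4 -0.4 -0.7 -0.4]
b6 [ 0.66476454 -0.01278966  0.21576077] 12.362181347495433 seat 0.5719672249963483 -0.03312827043504139
[-0.   0.2  0.1 -0.   0.2 -0.5 -0.5 -0.5]
tip ball [ 0.55431848 -0.03699398] seat [ 0.5718944  -0.03310977]
```

```bash
python3 - <<'E'
from h import *
plan(.489,-.0513,.416,102.4)
E
```

```text
t 7.65 pos [ 0.6586 -0.0111  0.417 ] jaw 102.52 toolx [-5.e-04  5.e-04 -1.e+00] shift [   1.    -2.5 -174.3] turn 0.12 q6 [-0.19  0.45  1.1   0.    1.59 -1.98] F [ 0.17  0.45 -2.8 ] w 0.0276
```

>>> move_arm(commands=[[1,0,0,-12,0],[1,0,-1,-40,0],[1,0,-2,-75,0],[1,0,-2.5,-110,0],[1,20,-2.5,-140,0],[1,45,-2.5,-160,0],[1,75,-2.5,-170,0],[1,100,-2.5,-174,0]])

```text
time: 8.32
position: [0.487, -0.0512, 0.3164]
tool_rot: [-0.077, 0.703, 0.077, 0.703]
ft_force: [-0.3, 0.1, -4.4]
grip_width: 0.0279
```

```bash
python3 - <<'E'
from h import *
plan(.489,-.0513,.289,102.4)
E
```

```text
t 8.32 pos [ 0.487  -0.0512  0.3164] jaw 102.48 toolx [-3.e-04 -1.e-04 -1.e+00] shift [27.4 -0.5  1.9] turn 0.08 q6 [-0.33  0.26  1.67 -0.    1.21 -2.12] F [-0.31  0.08 -4.44] w 0.0279
```

>>> move_arm(commands=[[1,12,-0.5,1,0],[1,22,-0.5,2,0],[1,27,-0.5,2,0],[1,27,-0.5,2,0],[1,27,-0.5,2,0],[1,27,-0.5,2,0]])

```text
time: 8.82
position: [0.4932, -0.0524, 0.2906]
tool_rot: [-0.077, 0.702, 0.077, 0.704]
ft_force: [0.0, 0.5, -2.0]
grip_width: 0.0277
```

```bash
python3 - <<'E'
from h import *
avg(12)
plan(.572,-.0331,.289,102.4)
crop('last_side','ls2',215,110,345,230,6)
E
```

```text
F [ 0.19   0.088 -3.437] sd [0.29 0.39 0.37] J [ 1.3000e-02 -3.4174e+01 -1.8230e+01 -5.9000e-02  3.3000e-02 -0.0000e+00] sd [0.006 0.064 0.035 0.001 0.004 0.   ] P [ 0.49257 -0.05237  0.28994] [0.0003 0.     0.0004] M [ 0.031  0.016 -0.   ] t 9.4167
t 9.42 pos [ 0.4923 -0.0523  0.2895] jaw 102.46 toolx [-1.e-04  0.e+00 -1.e+00] shift [ 0.5  1.6 82. ] turn 0.06 q6 [-0.33  0.3   1.7  -0.    1.14 -2.12] F [-0.09 -0.13 -3.94] w 0.0279
```

View pics/ls2.png

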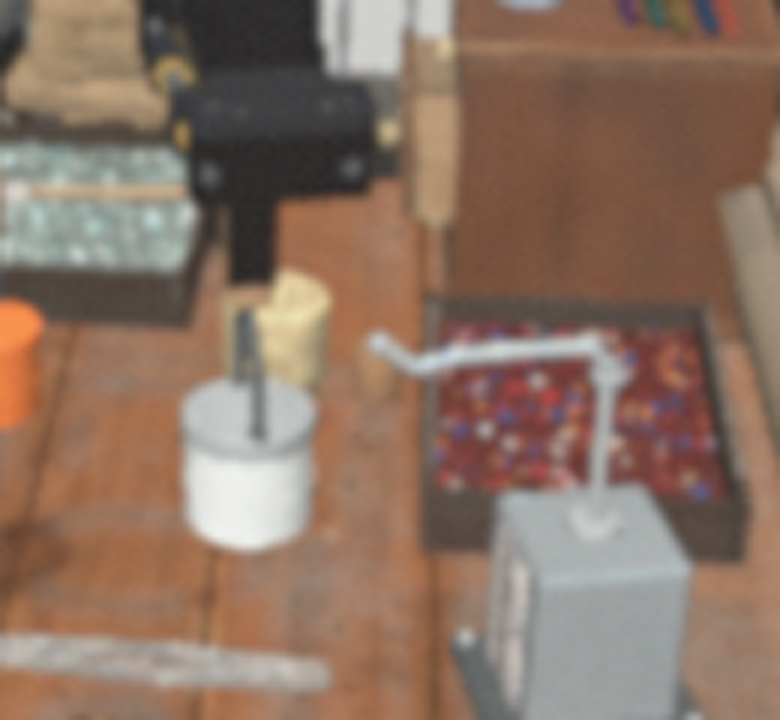

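>>> move_arm(commands=[[1,0,0.5,6,0],[1,0,1,18,0],[1,0,1.5,32,0],[1,0,1.8,46,0],[1,0,1.8,60,0],[1,0,1.8,72,0],[1,0,1.8,79,0],[1,0,1.8,82,0]])

```text
time: 10.08
position: [0.5733, -0.0326, 0.2893]
tool_rot: [-0.077, 0.703, 0.077, 0.703]
ft_force: [0.0, -0.4, -3.3]
grip_width: 0.0277
```

```bash
python3 - <<'E'
from h import *
avg(6)
plan(.572,-.0331,.289,102.4)
snap('wrist','w5'); crop('w5','w5c',200,130,320,250,6)
crop('last_side','ls3',215,110,345,230,6)
E
```

```text
F [-0.436  0.259 -3.348] sd [0.6  0.49 0.31] J [ 6.9000e-02 -4.0770e+01 -1.9355e+01 -6.1000e-02  5.2000e-02  5.0000e-03] sd [0.036 0.193 0.304 0.04  0.108 0.006] P [ 0.57173 -0.03278  0.2893 ] [0.0007 0.0001 0.0001] M [ 0.025  0.033 -0.011] t 10.3833
t 10.38 pos [ 0.5713 -0.0329  0.2895] jaw 102.45 toolx [-8.e-04  1.e-04 -1.e+00] shift [ 0.5 -0.3  0.7] turn 0.05 q6 [-0.25  0.41  1.52 -0.    1.22 -2.04] F [-0.89 -0.39 -3.26] w 0.028
```

View pics/ls3.png

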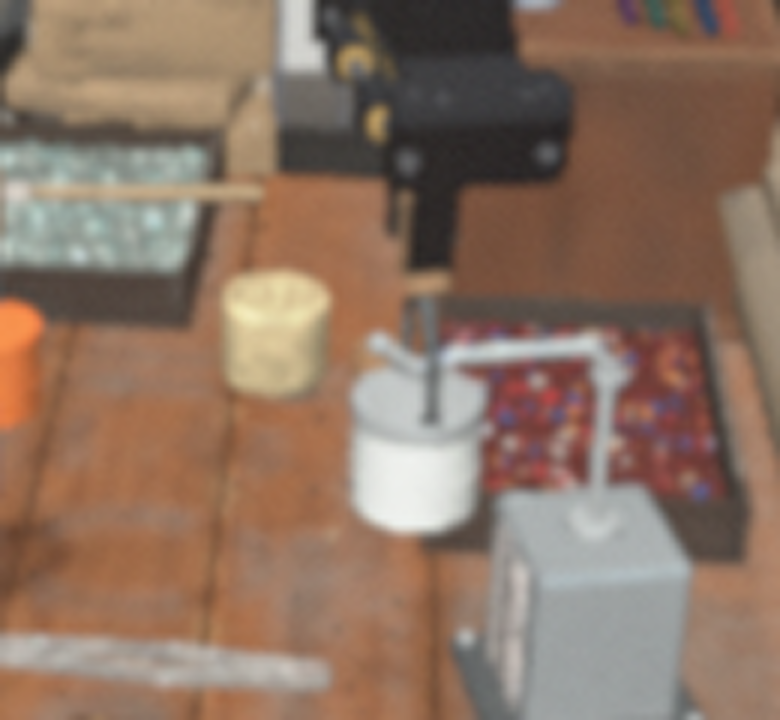

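View pics/w5c.png

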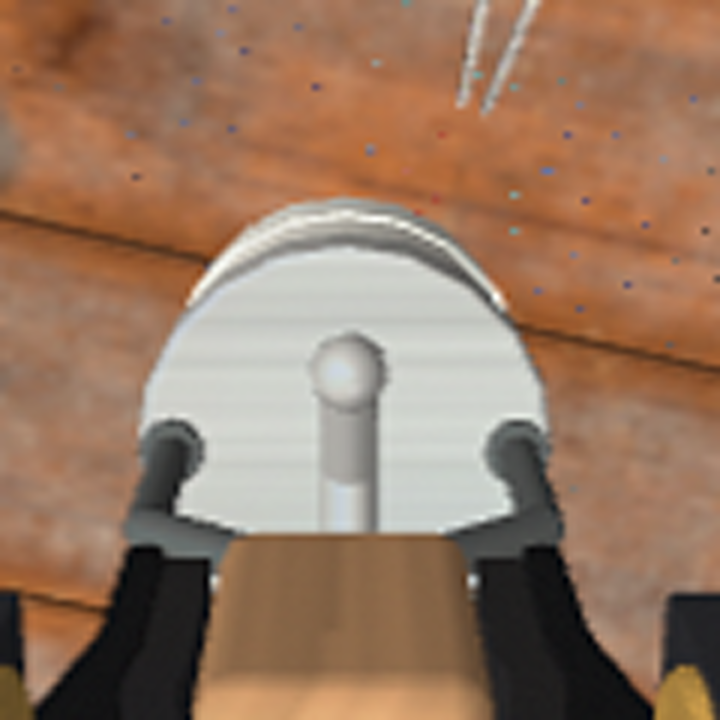

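Side picture: the bail at crop (430,330) is over the hook between its tip (380,345) and the arm. Wrist picture: the hook bar at crop x 348 is centred between the legs at 173 and 519. Now lowering.

>>> move_arm(commands=[[1,3,0,0.5,0],[1,8,0,0.5,0],[1,13,0,0.5,0],[1,17,0,0.5,0],[1,20,0,0.5,0],[1,22,0,0.5,0],[1,24,0,0.5,0],[1,26,0,0.5,0]])

```text
time: 11.1
position: [0.5726, -0.0328, 0.2633]
tool_rot: [-0.077, 0.703, 0.077, 0.703]
ft_force: [-0.0, 0.7, -3.1]
grip_width: 0.028
```

>>> move_arm(commands=[[1,2,0,0,0],[1,4,0,0,0],[1,6,0,0,0],[1,8.5,0,0,0],[1,11,0,0,0],[1,14,0,0,0],[1,17,0,0,0],[1,20,0,0,0]])

```text
time: 11.77
position: [0.5726, -0.0328, 0.2434]
tool_rot: [-0.077, 0.703, 0.077, 0.703]
ft_force: [-0.3, -0.2, -0.7]
grip_width: 0.0282
```

>>> move_arm(commands=[[1,3,0,0,0],[1,6,0,0,0],[1,9,0,0,0],[1,12,0,0,0],[1,14,0,0,0],[1,15,0,0,0],[1,15,0,0,0],[1,15,0,0,0]])

```text
time: 12.43
position: [0.5725, -0.0327, 0.2286]
tool_rot: [-0.077, 0.703, 0.077, 0.703]
ft_force: [-0.8, 1.0, -1.2]
grip_width: 0.0275
```

```bash
python3 - <<'E'
from h import *
avg(40)
plan(.572,-.0331,.216,102.4)
snap('wrist','w6'); crop('w6','w6c',200,130,320,250,6)
crop('last_side','ls4',215,110,345,230,6)
E
```

```text
F [-0.165  0.739 -0.628] sd [0.59 0.51 0.45] J [-4.2400e-01 -4.0762e+01 -1.6519e+01 -2.6500e-01 -4.8000e-02  2.0000e-03] sd [0.074 0.016 0.016 0.041 0.009 0.   ] P [ 0.57248 -0.03273  0.22856] [0.     0.     0.0001] M [ 0.191  0.044 -0.006] t 14.4333
t 14.43 pos [ 0.5725 -0.0327  0.2285] jaw 102.46 toolx [-1.e-04  0.e+00 -1.e+00] shift [12.5 -0.3 -0.5] turn 0.06 q6 [-0.25  0.48  1.58  0.    1.08 -2.04] F [-0.28  1.06 -1.11] w 0.0279
```

View pics/ls4.png

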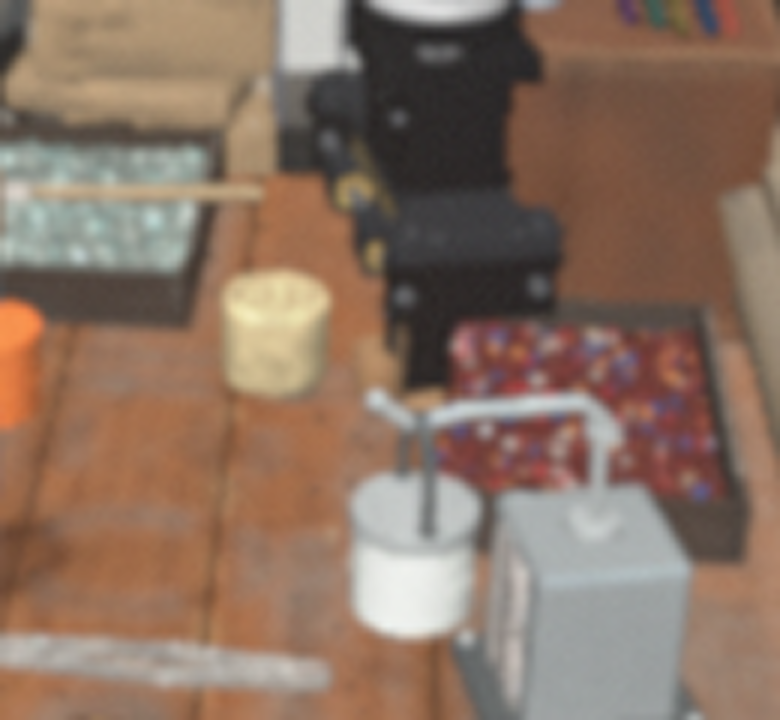

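View pics/w6c.png

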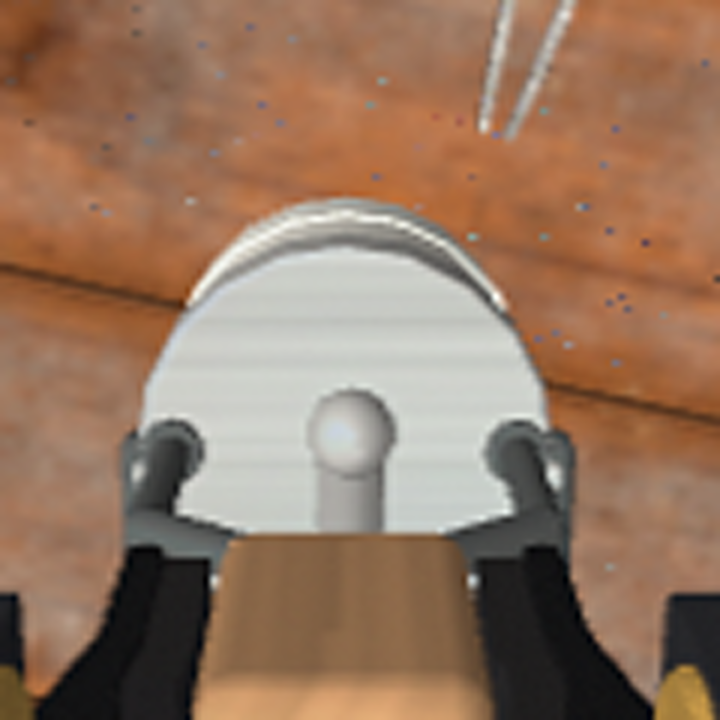

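>>> move_arm(commands=[[1,0,0.8,0,0],[1,1.5,0.8,0,0],[1,3.5,0.8,0,0],[1,5.5,0.8,0,0],[1,7,0.8,0,0],[1,8,0.8,0,0],[1,8,0.8,0,0],[1,8,0.8,0,0]])

```text
time: 15.15
position: [0.5723, -0.032, 0.2205]
tool_rot: [-0.077, 0.703, 0.077, 0.703]
ft_force: [-1.0, -0.0, -0.6]
grip_width: 0.0279
```

```bash
python3 - <<'E'
from h import *
avg(60)
plan(.572,-.0331,.216,102.4)
E
```

```text
F [-0.344 -0.319 -0.344] sd [0.54 0.53 0.46] J [ 1.9700e-01 -4.0588e+01 -1.6041e+01  5.6000e-02 -4.1000e-02  1.0000e-03] sd [0.099 0.011 0.029 0.047 0.017 0.   ] P [ 0.5723  -0.03201  0.22054] [0. 0. 0.] M [-0.026  0.092  0.006] t 18.15
t 18.15 pos [ 0.5723 -0.032   0.2206] jaw 102.46 toolx [ 0.  0. -1.] shift [ 4.6 -1.  -0.5] turn 0.06 q6 [-0.25  0.49  1.59  0.    1.06 -2.04] F [-1.12 -0.05 -0.31] w 0.0282
```

>>> move_arm(commands=[[1,0,-0.3,-0.4,0],[1,1,-0.3,-0.4,0],[1,2,-0.3,-0.4,0],[1,3,-0.3,-0.4,0],[1,4,-0.3,-0.4,0],[1,4,-0.3,-0.4,0],[1,4,-0.3,-0.4,0],[1,4,-0.3,-0.4,0]])

```text
time: 18.82
position: [0.5722, -0.0322, 0.2166]
tool_rot: [-0.077, 0.703, 0.077, 0.703]
ft_force: [1.3, 2.7, 0.5]
grip_width: 0.028
```

```bash
python3 - <<'E'
from h import *
avg(60)
plan(.572,-.0331,.216,102.4)
E
```

```text
F [1.355 2.417 0.157] sd [0.58 0.63 0.48] J [-1.4260e+00 -4.0358e+01 -1.5149e+01 -8.3200e-01  3.0000e-01  1.0000e-03] sd [0.214 0.016 0.093 0.118 0.048 0.001] P [ 0.57202 -0.03231  0.21655] [0.0001 0.     0.    ] M [ 0.542 -0.272 -0.003] t 21.8167
t 21.82 pos [ 0.572  -0.0324  0.2165] jaw 102.46 toolx [-0. -0. -1.] shift [ 0.5 -0.7 -0.1] turn 0.06 q6 [-0.25  0.5   1.6  -0.    1.05 -2.04] F [2.27 2.88 0.28] w 0.0277
```

>>> move_arm(commands=[[1,0,0.1,0.1,0],[1,0,0.25,0.3,0],[1,0,0.25,0.3,0],[1,0,0.25,0.3,0]])

```text
time: 22.15
position: [0.5721, -0.0323, 0.2165]
tool_rot: [-0.077, 0.703, 0.077, 0.703]
ft_force: [-0.2, 1.1, 0.9]
grip_width: 0.0277
```

```bash
python3 - <<'E'
from h import *
avg(40)
plan(.572,-.0331,.216,102.4)
snap('wrist','w7'); crop('w7','w7c',200,130,320,250,6)
crop('last_side','ls5',215,110,345,230,6)
E
```

```text
F [0.274 0.635 0.239] sd [0.61 0.73 0.55] J [-3.2800e-01 -4.0461e+01 -1.5569e+01 -2.3900e-01  8.5000e-02 -1.0000e-03] sd [0.287 0.022 0.122 0.157 0.064 0.001] P [ 0.57212 -0.03214  0.2165 ] [0. 0. 0.] M [ 0.15  -0.041 -0.007] t 24.15
t 24.15 pos [ 0.5722 -0.0321  0.2165] jaw 102.46 toolx [-2.e-04 -1.e-04 -1.e+00] shift [ 0.5 -0.9 -0.4] turn 0.06 q6 [-0.25  0.5   1.6  -0.    1.05 -2.04] F [-0.75  0.   -0.02] w 0.0277
```

View pics/ls5.png

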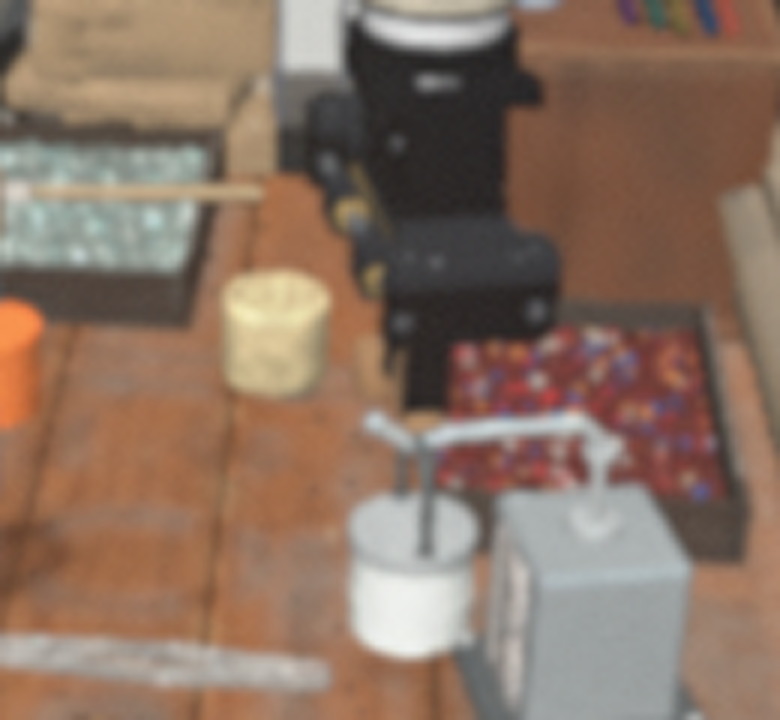

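View pics/w7c.png

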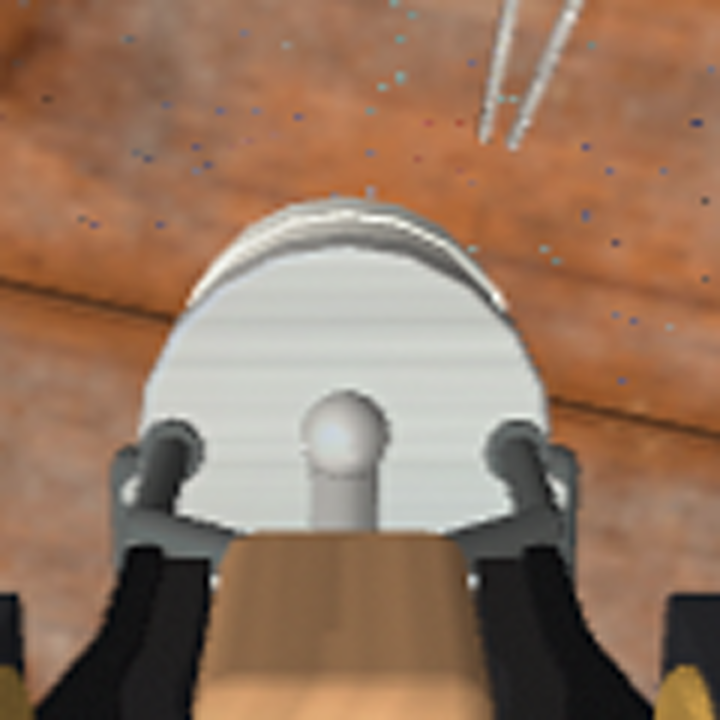

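Fz reads 0.24 N, against about 0.2 N with the hand empty, so the spring carries the weight. The lateral force is small and fading. I'll ease the grip, then open.

>>> move_arm(commands=[[1,0,0,0,0],[1,0,0,0,0],[1,0,0,0,0],[1,0,0,0,0],[1,0,0,0,0],[1,0,0,0,0]], newtons=3)

```text
time: 24.7
position: [0.5721, -0.0319, 0.2165]
tool_rot: [-0.077, 0.703, 0.077, 0.703]
ft_force: [-1.1, 1.2, 0.7]
grip_width: 0.0277
```

```bash
python3 - <<'E'
from h import *
avg(16)
E
```

```text
F [-0.413  0.948 -0.046] sd [0.46 0.52 0.52] J [-6.5200e-01 -4.0557e+01 -1.6134e+01 -3.3700e-01 -2.1000e-01  3.0000e-03] sd [0.095 0.012 0.068 0.042 0.036 0.001] P [ 0.57213 -0.03195  0.21649] [0. 0. 0.] M [ 0.27   0.12  -0.001] t 25.5
```

>>> move_arm(commands=[[0.3,0,0,0,0],[0.2,0,0,0,0],[0.0,0,0,0,0],[-0.3,0,0,0,0],[-0.6,0,0,0,0],[-0.6,0,0,0,0],[-0.6,0,0,0,0]])

```text
time: 26.08
position: [0.5723, -0.0321, 0.2165]
tool_rot: [-0.077, 0.703, 0.077, 0.703]
ft_force: [0.2, 0.3, -1.0]
grip_width: 0.0606
```

```bash
python3 - <<'E'
from h import *
for i in range(3):
    snap('wrist',f'r{i}'); crop(f'r{i}',f'r{i}c',190,130,330,250,6); avg(5); 
    crop('last_side',f'rs{i}',250,150,330,220,6)
a=np.hstack([cv2.imread(f'pics/rs{i}.png') for i in range(3)]); cv2.imwrite('pics/rs.png',cv2.resize(a,None,fx=.55,fy=.55))
a=np.hstack([cv2.imread(f'pics/r{i}c.png') for i in (0,2)]); cv2.imwrite('pics/rw.png',cv2.resize(a,None,fx=.47,fy=.47))
E
```

```text
F [ 0.216 -0.155 -0.264] sd [0.35 0.26 0.39] J [-6.0000e-03 -4.0524e+01 -1.5664e+01 -5.9000e-02  5.2000e-02 -0.0000e+00] sd [0.002 0.001 0.002 0.    0.    0.   ] P [ 0.57222 -0.03206  0.21652] [0. 0. 0.] M [ 0.023  0.034 -0.007] t 26.3833
F [-0.34   0.029 -0.261] sd [0.43 0.3  0.23] J [-1.0000e-03 -4.0523e+01 -1.5660e+01 -5.9000e-02  5.2000e-02  0.0000e+00] sd [0.001 0.001 0.    0.    0.    0.   ] P [ 0.57222 -0.03206  0.21653] [0. 0. 0.] M [ 0.031  0.015 -0.004] t 26.6833
F [ 0.228 -0.075  0.092] sd [0.45 0.48 0.56] J [  0.    -40.524 -15.661  -0.059   0.052   0.   ] sd [0.001 0.    0.    0.    0.    0.   ] P [ 0.57221 -0.03205  0.21653] [0. 0. 0.] M [ 0.015  0.011 -0.006] t 26.9833
```

View pics/rs.png

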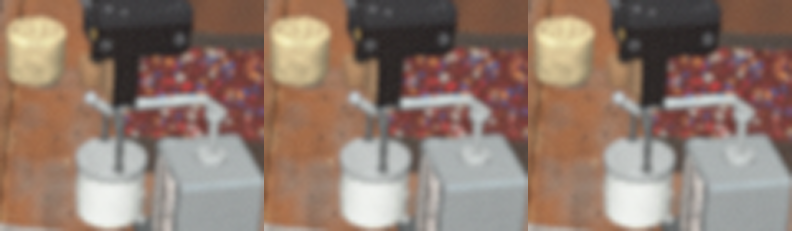

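View pics/rw.png

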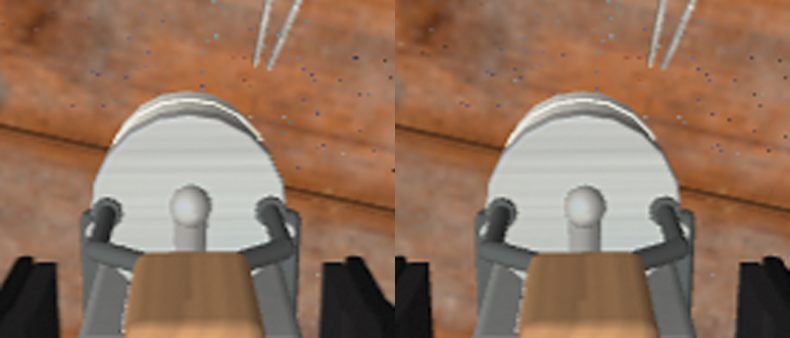

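```bash
python3 - <<'E'
from h import *
ims=[]
for i in range(4):
    avg(6); c=snap('wrist',f'h{i}'); ims.append(c['image'].astype(int)[130:250,190:330])
    S=load('last_side')['image'].astype(int)[150:220,250:330]
    if i: print('dW',np.abs(ims[-1]-ims[-2]).mean(),'dS',np.abs(S-S0).mean())
    S0=S
ref=load('r0')['image'].astype(int)[130:250,190:330]; print('vs r0',np.abs(ref-ims[-1]).mean())
crop('h3','h3c',190,130,330,250,5)
E
```

```text
F [0.447 0.231 0.107] sd [0.47 0.32 0.13] J [  0.    -40.523 -15.661  -0.059   0.052   0.   ] sd [0.001 0.    0.    0.    0.    0.   ] P [ 0.57221 -0.03204  0.21653] [0. 0. 0.] M [0.043 0.005 0.003] t 27.2833
F [-0.002  0.035 -0.077] sd [0.3 0.5 0.5] J [ -0.    -40.524 -15.661  -0.059   0.052   0.   ] sd [0. 0. 0. 0. 0. 0.] P [ 0.57221 -0.03206  0.21653] [0. 0. 0.] M [ 0.036  0.017 -0.024] t 27.6333
dW 0.48017857142857145 dS 0.965654761904762
F [0.432 0.089 0.019] sd [0.2  0.36 0.88] J [ -0.    -40.523 -15.661  -0.059   0.052   0.   ] sd [0. 0. 0. 0. 0. 0.] P [ 0.57222 -0.03205  0.21654] [0. 0. 0.] M [0.026 0.033 0.027] t 27.9833
dW 0.486468253968254 dS 0.96375
F [-0.423  0.05  -0.085] sd [0.28 0.75 0.52] J [  0.    -40.523 -15.661  -0.059   0.052   0.   ] sd [0. 0. 0. 0. 0. 0.] P [ 0.57221 -0.03205  0.21653] [0. 0. 0.] M [ 0.038  0.015 -0.01 ] t 28.3333
dW 0.4826587301587302 dS 0.9525595238095238
vs r0 5.568234126984127
```

View pics/h3c.png

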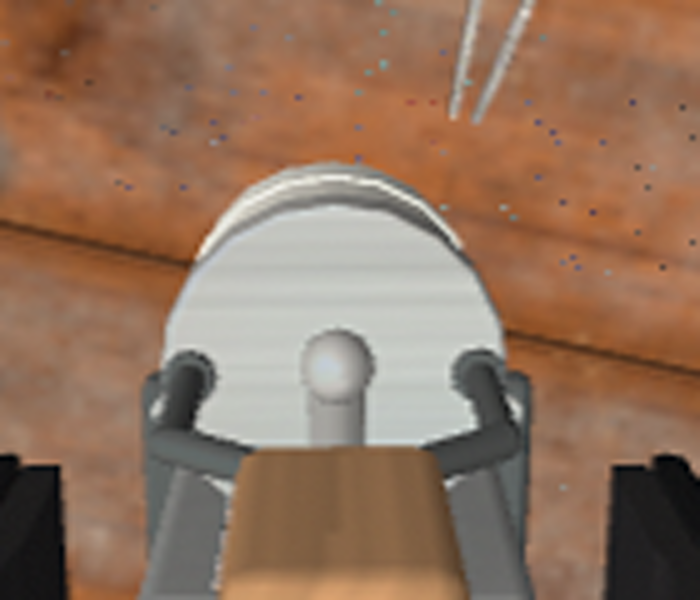

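>>> move_arm(commands=[[-0.3,0,0,0,0],[-0.1,0,0,0,0],[0.05,0,0,0,0],[0.15,0,0,0,0],[0.22,0,0,0,0],[0.28,0,0,0,0],[0.32,0,0,0,0],[0.36,0,0,0,0]], newtons=5)

```text
time: 29.05
position: [0.5722, -0.032, 0.2165]
tool_rot: [-0.077, 0.703, 0.077, 0.703]
ft_force: [0.7, 0.8, 0.0]
grip_width: 0.0301
```

>>> move_arm(commands=[[0.5,0,0,0,0],[0.8,0,0,0,0],[1,0,0,0,0],[1,0,0,0,0],[1,0,0,0,0]], newtons=5)

```text
time: 29.47
position: [0.5722, -0.0319, 0.2165]
tool_rot: [-0.077, 0.703, 0.077, 0.703]
ft_force: [0.6, 1.7, 0.2]
grip_width: 0.0277
```

>>> move_arm(commands=[[1,0,0,0,0],[1,0,0,0,0],[1,0,0,0,0]], newtons=25)

```text
time: 29.72
position: [0.5722, -0.032, 0.2165]
tool_rot: [-0.077, 0.703, 0.077, 0.703]
ft_force: [-0.5, 1.4, 0.6]
grip_width: 0.0279
```

```bash
python3 - <<'E'
from h import *
avg(8)
plan(.572,-.0331,.289,102.4)
snap('wrist','g0'); crop('g0','g0c',190,130,330,250,5)
E
```

```text
F [-0.32   0.697 -0.213] sd [0.5  0.62 0.33] J [-5.4800e-01 -4.0573e+01 -1.5912e+01 -3.1300e-01 -7.9000e-02  1.0000e-03] sd [0.033 0.004 0.024 0.014 0.013 0.   ] P [ 0.57214 -0.03198  0.2165 ] [0. 0. 0.] M [ 0.23   0.042 -0.004] t 30.1167
t 30.12 pos [ 0.5721 -0.032   0.2165] jaw 102.46 toolx [-2.e-04  1.e-04 -1.e+00] shift [-72.5  -1.   -0.4] turn 0.06 q6 [-0.25  0.5   1.6   0.    1.05 -2.04] F [-0.88  0.83 -0.55] w 0.0277
```

View pics/g0c.png

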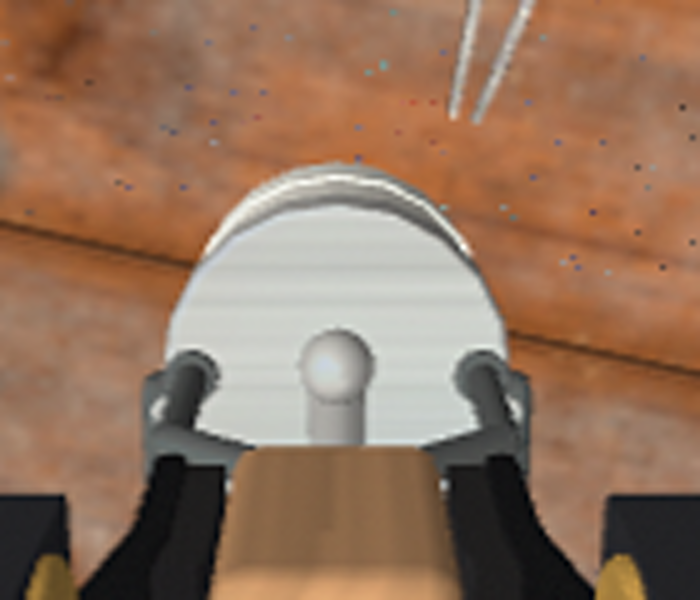

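>>> move_arm(commands=[[1,-1,0,0,0],[1,-3,0,0,0],[1,-5.5,0,0,0],[1,-8.5,0,0,0],[1,-11.5,0,0,0],[1,-14.5,0,0,0],[1,-17.5,0,0,0],[1,-20.5,0,0,0]])

```text
time: 30.83
position: [0.5721, -0.032, 0.2373]
tool_rot: [-0.077, 0.703, 0.077, 0.703]
ft_force: [-0.6, 1.1, -1.4]
grip_width: 0.0276
```

>>> move_arm(commands=[[1,-3,0,0,0],[1,-6,0,0,0],[1,-9,0,0,0],[1,-11.5,0,0,0],[1,-13.5,0,0,0],[1,-15,0,0,0],[1,-16.5,0,0,0],[1,-18,0,0,0]])

```text
time: 31.5
position: [0.572, -0.0321, 0.2549]
tool_rot: [-0.077, 0.703, 0.077, 0.703]
ft_force: [-0.8, 1.9, -3.6]
grip_width: 0.0277
```

>>> move_arm(commands=[[1,-1.5,0,0,0],[1,-3,0,0,0],[1,-5,0,0,0],[1,-7.5,0,0,0],[1,-10.5,0,0,0],[1,-14,0,0,0],[1,-18,0,0,0],[1,-22,0,0,0]])

```text
time: 32.17
position: [0.5723, -0.0321, 0.2775]
tool_rot: [-0.077, 0.703, 0.077, 0.703]
ft_force: [0.1, 0.7, -3.3]
grip_width: 0.0277
```

>>> move_arm(commands=[[1,-4,0,0,0],[1,-8,0,0,0],[1,-11,0,0,0],[1,-12,0,0,0],[1,-12,0,0,0],[1,-12,0,0,0]])

```text
time: 32.67
position: [0.5721, -0.032, 0.289]
tool_rot: [-0.077, 0.703, 0.077, 0.703]
ft_force: [0.0, -0.5, -2.5]
grip_width: 0.0282
```

```bash
python3 - <<'E'
from h import *
avg(3)
plan(.489,-.0513,.289,102.4)
crop('last_side','ls6',215,110,345,230,6)
snap('wrist','g1'); crop('g1','g1c',190,130,330,250,5)
E
```

```text
F [ 0.353  0.587 -3.32 ] sd [0.29 0.13 0.11] J [ 3.0000e-03 -4.1061e+01 -1.9314e+01 -5.9000e-02  4.1000e-02 -0.0000e+00] sd [0.001 0.036 0.033 0.    0.004 0.   ] P [ 0.57201 -0.032    0.28877] [0. 0. 0.] M [0.029 0.004 0.016] t 32.8167
t 32.82 pos [ 0.572  -0.032   0.2887] jaw 102.46 toolx [-6.e-04  2.e-04 -1.e+00] shift [ -0.2  -0.9 -85.2] turn 0.06 q6 [-0.25  0.41  1.52  0.    1.21 -2.04] F [ 0.03  0.45 -3.47] w 0.0276
```

View pics/ls6.png

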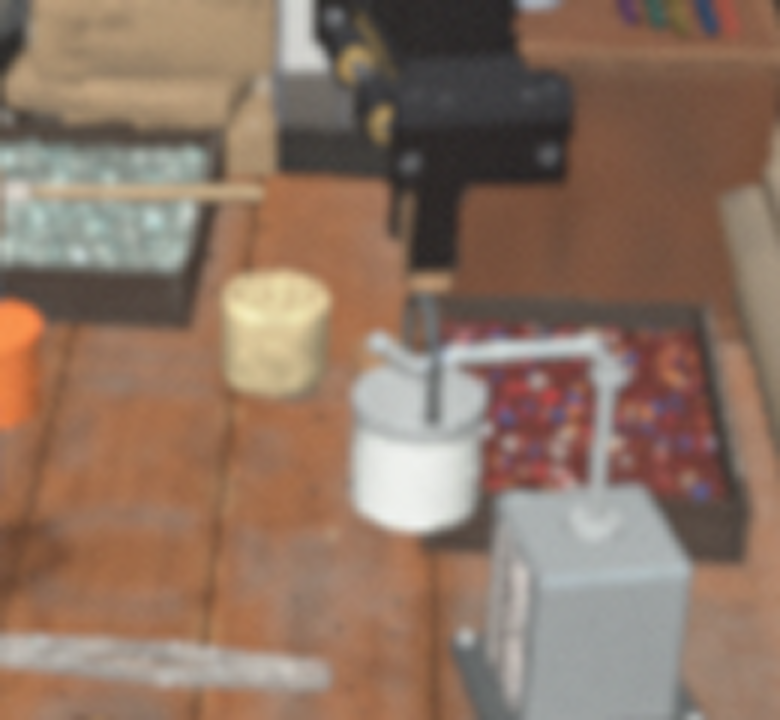

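View pics/g1c.png

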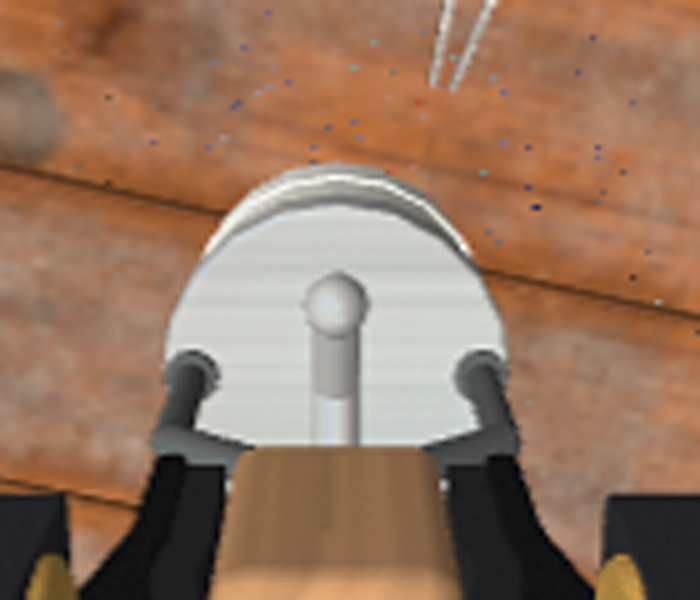

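>>> move_arm(commands=[[1,0,0,-6,0],[1,0,0,-18,0],[1,0,0,-33,0],[1,0,0,-48,0],[1,0,0,-62,0],[1,0,0,-75,0],[1,0,0,-83,0],[1,0,0,-87,0]])

```text
time: 33.53
position: [0.4858, -0.0509, 0.2891]
tool_rot: [-0.076, 0.703, 0.077, 0.703]
ft_force: [0.2, -0.8, -3.5]
grip_width: 0.0278
```

```bash
python3 - <<'E'
from h import *
avg(2)
plan(.450,-.143,.22,96)
E
```

```text
F [-0.547 -0.443 -3.789] sd [0.69 0.6  0.03] J [-4.5000e-02 -3.3688e+01 -1.8404e+01 -8.0000e-03 -1.1600e-01 -2.0000e-02] sd [0.063 0.328 0.615 0.076 0.195 0.   ] P [ 0.48632 -0.05091  0.28915] [0.0006 0.     0.0001] M [ 0.041  0.052 -0.016] t 33.6333
t 33.63 pos [ 0.4869 -0.0509  0.2892] jaw 102.43 toolx [ 2.e-04  0.e+00 -1.e+00] shift [ 69.2 -82.  -55.9] turn 6.43 q6 [-0.33  0.29  1.71  0.    1.14 -2.12] F [ 0.15 -1.05 -3.75] w 0.0278
```

>>> move_arm(commands=[[1,5,-6,-4,0],[1,16,-20,-14,0],[1,30,-36,-25,0],[1,44,-52,-36,0],[1,56,-66,-46,0],[1,64,-76,-52,0],[1,69,-82,-56,0],[1,69,-82,-56,0]])

```text
time: 34.3
position: [0.4501, -0.1442, 0.219]
tool_rot: [-0.076, 0.703, 0.076, 0.703]
ft_force: [0.2, 0.7, -3.4]
grip_width: 0.0276
```

```bash
python3 - <<'E'
from h import *
avg(4)
plan(.450,-.143,.171,96)
snap('wrist','b0'); crop('last_side','ls7',200,160,320,300,5)
E
```

```text
F [ 0.523  0.232 -3.356] sd [0.48 0.2  0.17] J [-4.6600e-01 -3.3585e+01 -1.4588e+01 -1.1000e-01  1.4000e-02 -1.1000e-02] sd [0.161 0.088 0.043 0.049 0.007 0.015] P [ 0.45082 -0.14298  0.22022] [0.0002 0.0003 0.0003] M [ 0.049  0.003 -0.031] t 34.5
t 34.5 pos [ 0.451  -0.1426  0.2206] jaw 102.5 toolx [ 1.4e-03 -3.0e-04 -1.0e+00] shift [49.6 -0.1 -1.1] turn 6.5 q6 [-0.54  0.36  1.83  0.    0.94 -2.33] F [ 0.23  0.25 -3.15] w 0.0281
```

View pics/b0.png

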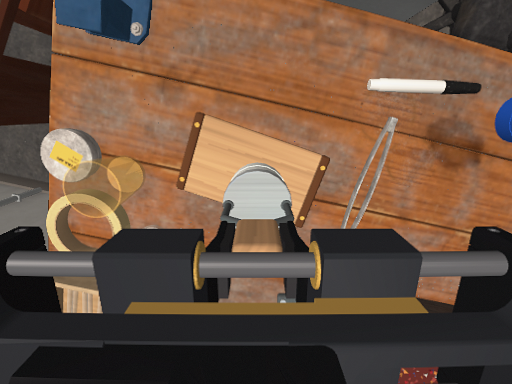

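View pics/ls7.png

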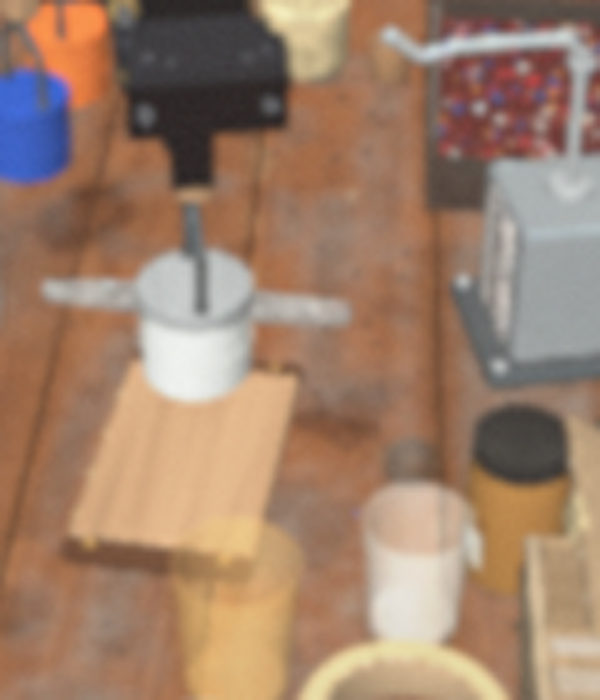

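```bash
python3 - <<'E'
from h import *
c=load('b0')
# image right=+y, up = robot (-x)
o=[(c,[-.051,-.089,.012],np.array([200,113.])),(c,[-.051,.089,.012],np.array([328,157.])),(c,[.051,-.089,.012],np.array([178,187.])),(c,[.051,.089,.012],np.array([302,226.]))]
v,r=fit(o,[.45,-.15,-.1]); print(v,np.degrees(v[2])); print(r.round(1))
E
```

```text
[ 0.44769459 -0.14829026 -0.10893719] -6.241641431542916
[[-2.8 -3.1]
 [ 5.4  0.1]
 [-1.6  0.4]
 [ 1.9  2.2]]
```

>>> move_arm(commands=[[1,5,0,-2,0],[1,14,0,-2,0],[1,24,0,-2,0],[1,33,0,-2,0],[1,39,0,-2,0],[1,42,0,-2,0],[1,44,0,-2,0],[1,45,0,-2,0]])

```text
time: 35.22
position: [0.4484, -0.1434, 0.1747]
tool_rot: [-0.077, 0.703, 0.077, 0.703]
ft_force: [0.1, 0.1, -2.8]
grip_width: 0.0279
```

>>> move_arm(commands=[[1,0.7,0,0,0],[1,1.4,0,0,0],[1,2,0,0,0],[1,2,0,0,0]])

```text
time: 35.55
position: [0.4484, -0.1435, 0.1732]
tool_rot: [-0.077, 0.703, 0.077, 0.703]
ft_force: [-0.5, -0.0, -4.2]
grip_width: 0.0274
```

```bash
python3 - <<'E'
from h import *
avg(8)
E
```

```text
F [-0.035  0.014 -3.501] sd [0.54 0.4  0.46] J [-1.0000e-03 -3.5293e+01 -1.2125e+01 -5.3000e-02  2.2000e-02 -0.0000e+00] sd [0.001 0.023 0.004 0.    0.003 0.   ] P [ 0.44838 -0.14345  0.17316] [0. 0. 0.] M [ 0.025  0.019 -0.005] t 35.95
```

Not in contact yet. Going on in small steps.

>>> move_arm(commands=[[1,0.5,0,0,0],[1,1,0,0,0],[1,1.5,0,0,0],[1,1.5,0,0,0]])

```text
time: 36.28
position: [0.4482, -0.1434, 0.1714]
tool_rot: [-0.077, 0.703, 0.077, 0.703]
ft_force: [-0.1, -0.1, -3.5]
grip_width: 0.0281
```

```bash
python3 - <<'E'
from h import *
avg(8)
E
```

```text
F [-0.017 -0.018 -3.499] sd [0.56 0.31 0.5 ] J [-0.0000e+00 -3.5342e+01 -1.2027e+01 -5.3000e-02  2.4000e-02  0.0000e+00] sd [0.001 0.004 0.006 0.    0.002 0.   ] P [ 0.44832 -0.14341  0.17151] [0. 0. 0.] M [ 0.035  0.021 -0.01 ] t 36.6833
```

>>> move_arm(commands=[[1,0.5,0,0,0],[1,1,0,0,0],[1,1.5,0,0,0],[1,1.5,0,0,0]])

```text
time: 37.02
position: [0.4482, -0.1434, 0.1699]
tool_rot: [-0.077, 0.703, 0.077, 0.703]
ft_force: [1.2, -0.5, -3.2]
grip_width: 0.0277
```

```bash
python3 - <<'E'
from h import *
avg(8)
E
```

```text
F [-0.217 -0.209 -3.304] sd [0.36 0.54 0.47] J [-0.0000e+00 -3.5389e+01 -1.1943e+01 -5.3000e-02  2.4000e-02  0.0000e+00] sd [0.001 0.005 0.006 0.    0.002 0.   ] P [ 0.44833 -0.1434   0.17002] [0. 0. 0.] M [ 0.034  0.016 -0.002] t 37.4167
```

>>> move_arm(commands=[[1,0.5,0,0,0],[1,1,0,0,0],[1,1.5,0,0,0],[1,1.5,0,0,0]])

```text
time: 37.75
position: [0.4483, -0.1434, 0.1684]
tool_rot: [-0.077, 0.703, 0.077, 0.703]
ft_force: [-0.2, -1.1, -3.4]
grip_width: 0.0279
```

```bash
python3 - <<'E'
from h import *
avg(5)
crop('last_side','ls8',200,160,320,300,5)
E
```

```text
F [-0.136 -0.125 -2.895] sd [0.5  0.35 0.32] J [ 0.0000e+00 -3.5433e+01 -1.1856e+01 -5.2000e-02  2.4000e-02  0.0000e+00] sd [0.001 0.002 0.005 0.    0.003 0.   ] P [ 0.44832 -0.14342  0.1685 ] [0. 0. 0.] M [ 0.041  0.023 -0.   ] t 38.0
```

View pics/ls8.png

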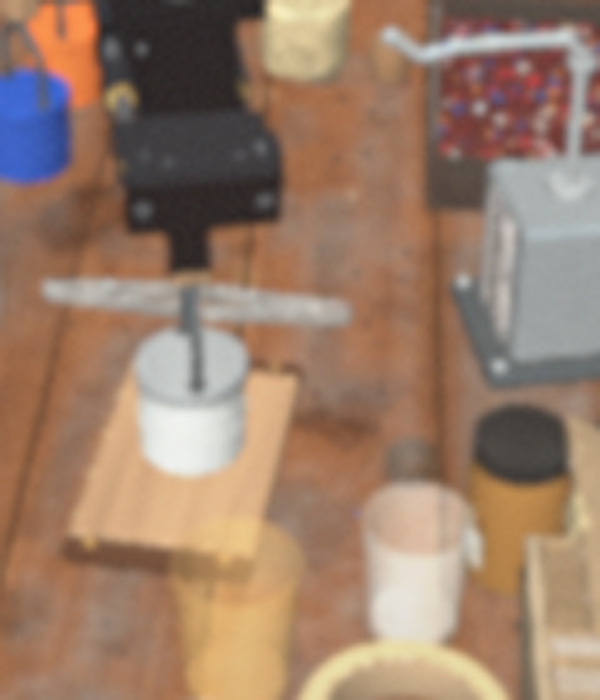

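>>> move_arm(commands=[[1,0.5,0,0,0],[1,1,0,0,0],[1,1.5,0,0,0],[1,2,0,0,0]])

```text
time: 38.33
position: [0.4491, -0.1434, 0.1681]
tool_rot: [-0.077, 0.702, 0.076, 0.704]
ft_force: [-1.5, 2.6, 16.0]
grip_width: 0.0279
```

```bash
python3 - <<'E'
from h import *
avg(4)
E
```

```text
F [-0.692  2.359 10.683] sd [0.56 0.36 0.69] J [-9.5700e-01 -2.9514e+01 -1.0468e+01 -3.6800e-01 -7.8400e-01  1.0000e-03] sd [0.009 0.048 0.041 0.015 0.024 0.002] P [ 0.44909 -0.1434   0.16816] [0. 0. 0.] M [ 0.525  0.391 -0.005] t 38.5333
```

>>> move_arm(commands=[[1,-0.5,0,0,0],[1,-1,0,0,0],[1,-1.3,0,0,0],[1,-1.3,0,0,0]])

```text
time: 38.87
position: [0.4487, -0.1435, 0.1682]
tool_rot: [-0.077, 0.703, 0.077, 0.703]
ft_force: [1.2, 1.5, 5.2]
grip_width: 0.028
```

```bash
python3 - <<'E'
from h import *
avg(6)
E
```

```text
F [0.594 1.658 5.919] sd [0.23 0.19 0.75] J [-7.2400e-01 -3.1569e+01 -1.0550e+01 -3.8800e-01 -3.0300e-01 -5.0000e-03] sd [0.008 0.03  0.006 0.002 0.004 0.   ] P [ 0.44877 -0.1435   0.16822] [0. 0. 0.] M [ 0.408  0.081 -0.003] t 39.1667
```

>>> move_arm(commands=[[1,-0.5,0,0,0],[1,-1,0,0,0],[1,-1.2,0,0,0],[1,-1.2,0,0,0]])

```text
time: 39.5
position: [0.4478, -0.1433, 0.1685]
tool_rot: [-0.077, 0.703, 0.077, 0.702]
ft_force: [0.2, 0.3, -3.6]
grip_width: 0.0277
```

```bash
python3 - <<'E'
from h import *
avg(6)
E
```

```text
F [-3.000e-03  3.870e-01 -3.153e+00] sd [0.37 0.6  0.71] J [-1.0000e-03 -3.5437e+01 -1.1862e+01 -5.5000e-02  2.9000e-02  0.0000e+00] sd [0.003 0.034 0.006 0.001 0.001 0.   ] P [ 0.44807 -0.14335  0.1687 ] [0.0001 0.     0.0001] M [0.029 0.022 0.006] t 39.8
```

>>> move_arm(commands=[[1,0.4,0,0,0],[1,0.7,0,0,0],[1,0.7,0,0,0]])

```text
time: 40.05
position: [0.4483, -0.1434, 0.1683]
tool_rot: [-0.077, 0.703, 0.077, 0.703]
ft_force: [-0.2, 0.4, -2.4]
grip_width: 0.0276
```

```bash
python3 - <<'E'
from h import *
avg(5)
E
```

```text
F [-0.406  0.268 -3.094] sd [0.17 0.25 0.62] J [-2.0000e-03 -3.5449e+01 -1.1859e+01 -5.3000e-02  2.3000e-02  0.0000e+00] sd [0.001 0.001 0.003 0.001 0.001 0.   ] P [ 0.44831 -0.1434   0.16833] [0. 0. 0.] M [0.033 0.044 0.016] t 40.3
```

Barely touching. I'll go 0.5 mm further, then let go.

>>> move_arm(commands=[[1,0.3,0,0,0],[1,0.5,0,0,0],[1,0.5,0,0,0]])

```text
time: 40.55
position: [0.4485, -0.1434, 0.1682]
tool_rot: [-0.077, 0.703, 0.077, 0.703]
ft_force: [0.4, 0.4, 1.7]
grip_width: 0.0276
```

```bash
python3 - <<'E'
from h import *
avg(5)
E
```

```text
F [0.253 1.101 3.743] sd [0.43 0.34 0.95] J [-4.8000e-01 -3.2671e+01 -1.1066e+01 -2.5400e-01 -2.9600e-01 -9.0000e-03] sd [0.061 0.313 0.108 0.028 0.026 0.   ] P [ 0.44856 -0.14342  0.16822] [0. 0. 0.] M [ 0.308  0.151 -0.023] t 40.8
```

>>> move_arm(commands=[[0.3,0,0,0,0],[0.2,0,0,0,0],[0,0,0,0,0],[-0.5,0,0,0,0],[-1,0,0,0,0],[-1,0,0,0,0],[-1,0,0,0,0],[-1,0,0,0,0]])

```text
time: 41.47
position: [0.4483, -0.1434, 0.1678]
tool_rot: [-0.077, 0.703, 0.077, 0.703]
ft_force: [0.0, 0.4, 0.2]
grip_width: 0.0667
```

>>> move_arm(commands=[[-1,-3,0,0,0],[-1,-12,0,0,0],[-1,-28,0,0,0],[-1,-48,0,0,0],[-1,-70,0,0,0],[-1,-90,0,0,0],[-1,-103,0,0,0],[-1,-110,0,0,0]])

```text
time: 42.13
position: [0.4492, -0.1438, 0.2805]
tool_rot: [-0.078, 0.702, 0.076, 0.704]
ft_force: [0.5, -0.8, -1.9]
grip_width: 0.0867
```

```bash
python3 - <<'E'
from h import *
avg(4); snap('wrist','f0'); snap('top','ftop')
crop('last_side','fs',200,160,320,300,5); crop('ftop','ftc',230,120,380,260,5)
plan(.448,-.143,.27,102)
E
```

```text
F [ 0.168 -0.435  0.122] sd [0.4  0.4  0.26] J [ 1.2000e-02 -3.0910e+01 -1.6484e+01 -7.1000e-02  8.5000e-02  0.0000e+00] sd [5.600e-02 1.034e+00 6.010e-01 2.000e-03 6.900e-02 1.000e-03] P [ 0.44866 -0.14356  0.27904] [0.0006 0.0003 0.0012] M [ 0.052 -0.025  0.006] t 42.3333
t 42.43 pos [ 0.4477 -0.143   0.2769] jaw 102.46 toolx [-0.002   0.0012 -1.    ] shift [ 6.9 -0.1  0.3] turn 0.46 q6 [-0.55  0.28  1.77  0.    1.09 -2.34] F [ 0.08  0.12 -0.29] w 0.0867
```

View pics/fs.png

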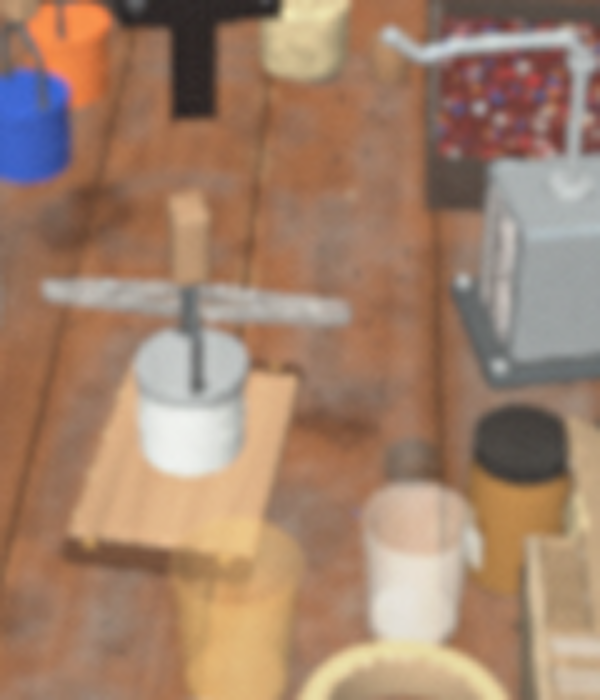

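View pics/f0.png

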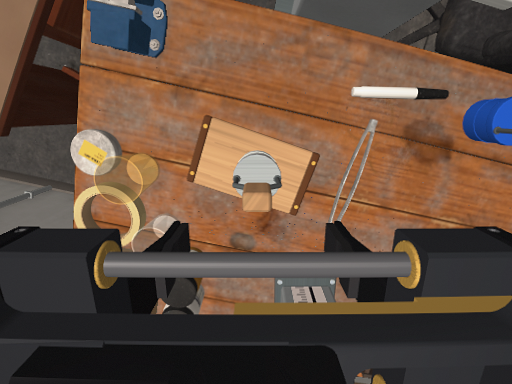

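View pics/ftc.png

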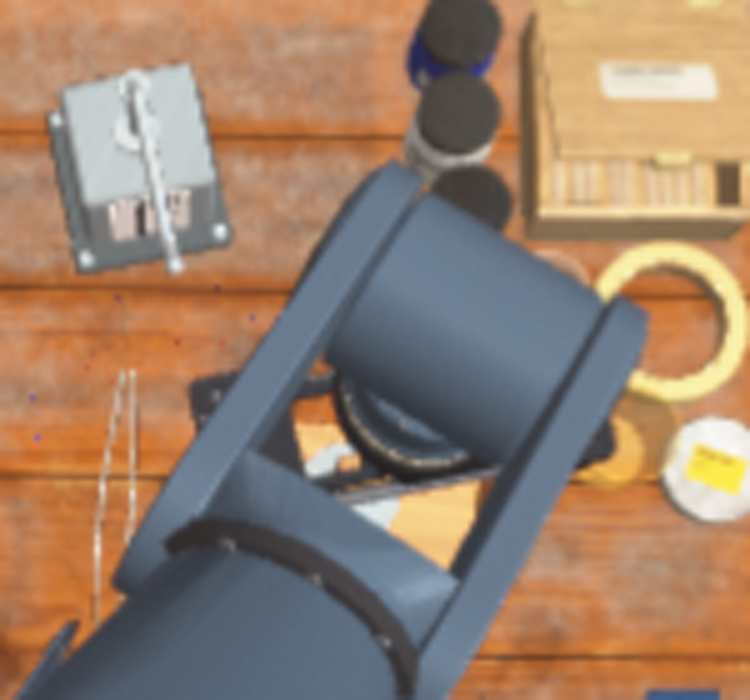

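The tin stands upright in the middle of the board, at about (190,410) in the side crop. The tumblers have not moved and the robot touches nothing, so I'm handing in.

```bash
python3 -c "
from rig import robot
print(robot.hand_in())"
```

```text
the job is handed in; nothing more can be done
None
```

The silver tin was weighed on the hook and now stands upright near the middle of the board, clear of its edges. I handed in at about 42.5 s of the 67 s allowed; `hand_in()` gives no verdict.

- **Weighing:** I lowered the tin by its grip until the vertical force on the hand matched its empty reading, with the hook about 42 mm down. The tin weighs roughly 3.5 N, about 350 g. The tin hung free for over 2.5 s. The wrist pictures show it shifted very slightly just after release, then stayed still for at least the last second.
- **Lifting off:** I raised it at about 35 mm/s or less. The side picture then showed the hook back at its unloaded height.
- **Last checks:** the last side and wrist pictures show the tin upright on the board, both tumblers in place, and the gripper open and clear.

**Imperfections:**
- The first grip closed a little late, so it held about 9 mm higher on the wooden grip than planned.
- A small sideways adjustment while the tin was on the hook briefly put up to 2.8 N of sideways force on it; I eased that before letting go.
- When setting down, the tin briefly pressed the board with about 16–20 N before I backed off.

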